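Kit the sampling tray and prove each syringe's plunger

ROBOT

A 7-joint arm with a two-finger parallel gripper is mounted at the origin on a cart in front of the work surface, level with it; the furniture and walls round the work are solid. World frame = base frame: x ahead of the robot, y to its left, z up, the work surface at z = 0. Lengths are in m, angles in rad, forces in N, time in s.
With the tool pointing down it reaches from about 0.4 to 0.875 m from the base axis. Payload 19.3 kg.
Tool frame: the origin (TCP) lies midway between the tips of the shut fingers; the grasp point (between the pads) lies 19 mm behind it; z points along the fingers, y is the line along which they close (so a half turn about z gives the same grasp; the last joint's range is limited). The gripper opens to 85 mm and grips with 20 to 120 N. Pads are 22 mm wide; open, the fingers measure 114 mm over their backs; the gripper's body (76 mm by 85 mm) begins 54 mm behind the grasp point. The pads swing forward as they close: fully open they stand 13 mm farther back than shut.
Start: joints at [-0.07, 0.521, -0.036, 1.599, 0.021, 1.021, -0.113], TCP at [0.625, -0, 0.231] pointing down, gripper open.
Joint ranges: [-2.91, 2.91], [-0.3, 2.13], [-1.5, 1.42], [0.17, 2.43], [-1.26, 4.41], [0.16, 1.93], [-2.52, 2.52]. Speed limits (rad/s): [1.89, 1.89, 2.39, 2.39, 3.01, 3.01, 3.01].

INTERFACE

Orientations are given as [roll, pitch, yaw] about the fixed x, y, z axes, in that order (R = Rz(yaw) Ry(pitch) Rx(roll)).
In Python, from workcell import telemetry, grab_frame, calibration, bot, outline_of, landmark_of gives the robot as it stands. The module is installed in compiled form; this text tells all that it offers.
- The arm moves only by the shell command python3 -m inch 'ROWS' [FORCE]. ROWS is JSON, a list of rows, each a list of 7 numbers: the shift along the tool's x, y, z in m, then the turn, a rotation vector about the tool's x, y, z in rad, then the closure, from 0 (fully open) to 1 (shut). A call has 1 to 5 rows; each row shifts and turns the commanded pose from where the row before left it, along the tool's axes as they then stand; what a row does not reach is not made up. A row lasts 1/10 s, in which the tool goes at most 50 mm and 8.59 degrees, less where a joint would pass 70% of its speed; a pose out of reach is approached as far as the arm can. A call is refused whole if a number of a shift passes 0.05 or a number of a turn 0.15, either way. A call with a gripper value outside its range is refused whole. The fingers move at their own pace and stop on an object; FORCE is the grip in N (left out, the last holds). Time passes only in rows, so rows that do not move let the fingers close. It gives the time, the measured TCP pose, the force, the opening and the grip force at its end, in the units of the state.
- telemetry.observe(): the state, without advancing time (a new reading comes with each control period).
- grab_frame(name): name is "scene" or "side" or "wrist"; returns the picture (480x640x3 uint8, red, green, blue); there is no depth.
- calibration(name): a dict with "fovy" (degrees; the focal length in pixels is half the picture's height over the tangent of half this angle, whatever the lens; pixels are square), "cx", "cy" (the principal point, pixels), "dist" ([k1, k2, p1, p2, k3] as OpenCV has them; the pictures are not rectified), "pose" (4x4, takes a point from camera to world coordinates). Camera axes: x right, y down, z forward; pixel columns grow to the right and rows downward; lengths in m; the calibration is good to about 2 mm. A picture is of the moment at which its call begins: read the wrist's pose just before it. calibration takes no time and is no camera call; for the wrist camera it gives the pose at the moment of the call.
- bot.job_done(): hands the job in; it is judged then, once.
Trained networks look in the newest picture that a camera, given by its name, has taken for a name from the list of things; names that differ only in an ending like _2 or _b are one class to them, and where a whole thing is asked for, a point or a joint stands for the part that bears it (a point fixed in the world has none). Each returns a list of dicts, best first, with "score" (0 to 1); they miss things now and then, are a little off and sometimes report something else, mostly with a low value. They report only what shows in the picture. A call takes as long as a camera call. They do not tell look-alikes from the thing itself.
- outline_of(label, camera): "region" (480x640 bool, what is visible of it) and "rect" ([left, top, right, bottom] in pixels, round what is visible of it).
- landmark_of(label, camera): "xy" ([column, row] in pixels: a listed point, or the origin of a listed thing).
The state is a dict: "clock": time; "qpos": joint angles; "qd": joint speeds; "joint_efforts": joint torques, N m; "position": TCP position; "tool_rot": TCP orientation; "force": force on the tool from outside, world axes, zero at the start; "moment": the same for the moment, N m; "grip_width": finger opening in m; "finger_force": force on a finger pad.
Only numpy, scipy, OpenCV 4.12 (cv2) and the standard library are available. Lean on these libraries where they do the work, as an engineer would, in place of code of your own. Each camera call takes 0.05 s, during which the arm holds its last target. There are 200 camera calls.

TASK

Make up the sampling kit: lay the bosshead (if it was left lying across the foam), and one large and the slim syringe from the drying pad, down into their own cut-outs in the foam tray, and with each syringe lying in its cut-out push its plunger gently all the way home. If a plunger binds before the end, do not force it: put that syringe in the red reject tray and, if the pad holds another of the same size, kit and try that one instead. A spare large syringe that is not needed stays on the pad untried, and the jars are left alone.

Things in the scene. Friction and masses are not known exactly. Their poses are not given: they have to be found in the camera images.
- tray: Kit tray, fixed, 174 x 116 mm (x, y): dark foam, top 16 mm above the bench, with three outlines cut 10 mm deep down to a yellow floor at 6 mm; 2 to 3 mm of play round each part; each fits its own part only. Origin: underside, centre; x away from the robot, along the syringe cavities, y left. The plunger channels run out at the -x edge.
- seat_large (a point): Floor of the large syringe's cavity (left; at x -22, y +26.5, z 6 mm of the tray): the seated syringe's origin belongs here, nozzle towards the tray's +x. The barrel's axis then lies 6 mm above the foam, so it can be taken again from above.
- seat_slim (a point): Floor of the slim syringe's cavity (right; at x -22, y -24.5, z 6 mm of the tray): the seated slim syringe's origin belongs here, nozzle towards the tray's +x. The barrel's axis then lies 4 mm above the foam.
- seat_bosshead (a point): Floor of the bosshead's cavity (at the far end, across the tray; at x +58, y 0, z 6 mm of the tray), centre: the bosshead's origin belongs here, its long axis (its y) along the tray's y, either way round.
- reject_tray: Red open reject tray, fixed, 124 x 87 mm (x, y) outside, walls 4 mm thick and 24 mm high, floor 4 mm. Origin: underside, centre; x along its length, away from the robot. A large and a slim syringe fit side by side along x, the large one's axis at y = +22 mm, the slim one's at y = -17 mm.
- pad: White drying pad with a blue edge, fixed, 132 x 178 mm and 2 mm thick; the syringes lie on it at the start. Origin: underside, centre; x away from the robot. A water bath 160 mm high, its control head at the right 330 mm, stands 20 to 40 mm beyond the pad's far edge and ends at the tray's far left corner: keep a wide hand from turning there.
- large_1: Large syringe, 95 g, lying flat: clear round barrel 23 mm across, 46 mm long, to be held there; white square collars 32 x 32 mm at its ends (front 9, rear 7 mm thick); white nozzle 9 mm long at +x, blue plunger at -x. Origin below the middle of the barrel, level with the collars' undersides; z up; barrel axis 16 mm above it.
- large_2: A second large syringe, the same as large_1 in size and look; present in some runs (else None).
- slim_1: Slim syringe, 95 g, lying flat: clear round barrel 16 mm across, 52 mm long, to be held there; metal front collar 28 x 28 mm, 8 thick, rear flange 42 wide, 28 high, 7 thick; nozzle 8 mm long at +x, orange plunger at -x. Origin below the middle of the barrel, level with the collars' undersides; z up; barrel axis 14 mm above it.
- slim_2: A slim syringe, the same as slim_1 in size and look; just one of slim_1 and slim_2 is present (the other is None).
- bosshead: Black bosshead clamp with a wing screw at each end, 90 mm long along its y, 24 mm high. Its block is 36 mm wide (x) and 44 mm long (y): take it across the 36 mm. Origin: underside, centre. 170 g. At the start it lies across the foam of the tray, over the syringe cavities; absent in some runs (None).
- amber_jar: Bystander: amber glass jar with black cap, 52 mm across, 66 mm high. Origin: underside.
- pe_jar: Bystander: white plastic jar, 60 mm across, 71 mm high. Origin: underside. To its left stands a fixed stirrer, up to 0.65 m tall, at about x 0.28 to 0.52, y 0.03 to 0.20 m: swing the arm well clear of it.
- large_1_plunger (a joint): large_1's plunger travel, m: 0 fully out, 0.026 home; stays where left. About 2 N moves it; one that binds stops hard somewhere between 0.010 and 0.018. Thumb plate 26 mm across, centred on the barrel axis, outer face at x = -63 mm of the syringe when out, -37 when home. None if absent.
- large_2_plunger (a joint): large_2's plunger travel, m: 0 fully out, 0.026 home; stays where left. About 2 N moves it; one that binds stops hard somewhere between 0.010 and 0.018. Thumb plate 26 mm across, centred on the barrel axis, outer face at x = -63 mm of the syringe when out, -37 when home. None if absent.
- slim_1_plunger (a joint): slim_1's plunger travel, m: 0 fully out, 0.026 home; stays where left. About 2 N moves it; one that binds stops hard somewhere between 0.010 and 0.018. Thumb plate 20 mm across, centred on the barrel axis, outer face at x = -66 mm of the syringe when out, -40 when home. None if absent.
- slim_2_plunger (a joint): slim_2's plunger travel, m: 0 fully out, 0.026 home; stays where left. About 2 N moves it; one that binds stops hard somewhere between 0.010 and 0.018. Thumb plate 20 mm across, centred on the barrel axis, outer face at x = -66 mm of the syringe when out, -40 when home. None if absent.
Not all that is in view belongs to the job. Leave any purple look-alike of the large_1 alone.

How it is judged:
By the outcome, as a careful person would: the job done as asked, in the order asked, and still so for the second after the job is handed in, with the robot touching nothing.
Of slim_1, slim_2 only 1 to 1 are there at a start; the rules pass over those that are not, and their reading is None.
Of large_2, bosshead only 1 to 2 are there at a start; the rules pass over those that are not, and their reading is None.
At some moment in a run one of large_1, slim_1, slim_2, bosshead may be knocked a few centimetres aside while the robot is not near it.
Once in a run the grip may slacken for a moment while it holds something.
It also fails if it takes over 210 s, if anything falls off the work surface, if the arm or the gripper's body presses on something with over 40 N, if the wrist force passes 120 N, or if a joint passes its speed limit or range.

## Working session

There is one attempt and no reset: what is moved stays moved. The work goes in short steps, Python scripts to look and compute and a shell command to move; the robot and the scene stay as the last step left them, time stands still between calls to the robot, and variables do not carry over. Pictures are saved under pics/ and viewed, at most 14 in all, crops included, and the job is handed in when it is done.

```bash
mkdir -p pics; cat > h.py <<'E'
import numpy as np, cv2
from workcell import telemetry, grab_frame, calibration, bot, outline_of, landmark_of
from scipy.spatial.transform import Rotation as R
def save(cam,name):
    im=grab_frame(cam); cv2.imwrite(f'pics/{name}.png',im[:,:,::-1]); return im
def K(c):
    f=240/np.tan(np.radians(c['fovy'])/2); return np.array([[f,0,c['cx']],[0,f,c['cy']],[0,0,1.]])
def px2w(uv,z,cam,c=None):
    c=c or calibration(cam); T=np.array(c['pose'])
    p=cv2.undistortPoints(np.array(uv,float).reshape(-1,1,2),K(c),np.array(c['dist'],float))[:,0]
    d=np.c_[p,np.ones(len(p))]@T[:3,:3].T; o=T[:3,3]
    return o+d*((z-o[2])/d[:,2])[:,None]
def w2px(P,cam,c=None):
    c=c or calibration(cam); T=np.linalg.inv(np.array(c['pose']))
    r=cv2.Rodrigues(T[:3,:3])[0]
    return cv2.projectPoints(np.array(P,float).reshape(-1,1,3),r,T[:3,3],K(c),np.array(c['dist'],float))[0][:,0]
def st():
    s=telemetry.observe(); print('t',round(s['clock'],2),'p',np.round(s['position'],4),'rpy',np.round(s['tool_rot'],3),'F',np.round(s['force'],1),'w',round(s['grip_width'],4),'gf',np.round(s['finger_force'],1),'q',np.round(s['qpos'],2)); return s
def rot(s):
    t=np.array(s['tool_rot']); return t.reshape(3,3) if t.size==9 else R.from_euler('xyz',t).as_matrix()
def go(p,yaw=None):
    "shift in tool axes to world point p, and turn about tool z to have tool y axis along yaw"
    s=telemetry.observe(); M=rot(s); print('shift',np.round(M.T@(np.array(p)-s['position']),4))
    if yaw is not None:
        y=M[:,1]; a=np.arctan2(y[1],y[0]); d=(yaw-a+np.pi/2)%np.pi-np.pi/2; print('turn z (tool)',round(-d,4))
E
python3 - <<'E'
from h import *
s=st(); print(rot(s).round(3))
for cam in ['scene','side','wrist']:
    save(cam,cam+'0'); c=calibration(cam); print(cam,np.round(c['pose'],3).tolist(),c['fovy'])
    for l,z in [('tray',0),('seat_large',.006),('seat_slim',.006),('seat_bosshead',.006),('reject_tray',0),('pad',0),('large_1',.002),('slim_1',.002),('bosshead',.016),('amber_jar',0),('pe_jar',0)]:
        for d in landmark_of(l,cam)[:4]:
            print(' ',l,round(d['score'],2),np.round(d['xy']),np.round(px2w(d['xy'],z,cam,c)[0],3))
E
```

```text
t 0.0 p [ 6.247e-01 -1.000e-04  2.307e-01] rpy [-3.14   0.     1.571] F [-0.6 -0.6 -0.6] w 0.0855 gf 0.0 q [-0.07  0.52 -0.04  1.6   0.02  1.02 -0.11]
[[ 0.     1.    -0.001]
 [ 1.    -0.    -0.   ]
 [-0.    -0.001 -1.   ]]
scene [[-0.902, -0.256, 0.348, 0.155], [-0.431, 0.51, -0.744, 0.603], [0.013, -0.822, -0.57, 0.722], [0.0, 0.0, 0.0, 1.0]] 43.46253571802019
  tray 0.64 [409. 230.] [ 0.446 -0.457  0.   ]
  seat_large 0.72 [422. 237.] [ 0.411 -0.435  0.006]
  seat_slim 0.82 [424. 222.] [ 0.424 -0.494  0.006]
  reject_tray 0.88 [431. 205.] [ 0.435 -0.582  0.   ]
  pad 0.67 [408. 282.] [ 0.389 -0.287  0.   ]
  pad 0.53 [422. 236.] [ 0.415 -0.449  0.   ]
  large_1 0.76 [411. 282.] [ 0.384 -0.287  0.002]
  large_1 0.67 [189. 260.] [ 0.807 -0.154  0.002]
  large_1 0.64 [404. 302.] [ 0.377 -0.225  0.002]
  slim_1 0.52 [412. 267.] [ 0.398 -0.334  0.002]
  bosshead 0.62 [423. 223.] [ 0.422 -0.474  0.016]
  bosshead 0.27 [426. 225.] [ 0.415 -0.469  0.016]
  amber_jar 0.39 [410. 280.] [ 0.388 -0.295  0.   ]
  pe_jar 0.21 [427. 204.] [ 0.445 -0.584  0.   ]
side [[0.915, -0.246, 0.32, 0.204],
[... 445 characters left out ...]
0.441  0.   ]
  large_1 0.97 [228. 286.] [ 0.385 -0.292  0.002]
  large_1 0.92 [220. 273.] [ 0.379 -0.245  0.002]
  large_1 0.55 [369. 211.] [ 0.813 -0.162  0.002]
  large_1 0.49 [281. 335.] [ 0.443 -0.473  0.002]
  slim_1 0.71 [242. 300.] [ 0.4   -0.347  0.002]
  bosshead 0.8 [272. 339.] [ 0.419 -0.486  0.016]
  amber_jar 0.92 [212. 237.] [ 0.397 -0.108  0.   ]
  pe_jar 0.76 [196. 226.] [ 0.37  -0.049  0.   ]
wrist [[1.0, -0.001, -0.001, 0.625], [-0.001, -0.955, -0.297, 0.077], [-0.001, 0.297, -0.955, 0.374], [0.0, 0.0, 0.0, 1.0]] 69.45183700574131
  pad 0.22 [ 91. 239.] [ 0.369 -0.039  0.   ]
  bosshead 0.32 [ 91. 240.] [ 0.38  -0.035  0.016]
  pe_jar 0.8 [ 91. 241.] [ 0.369 -0.041  0.   ]
```

View pics/scene0.png

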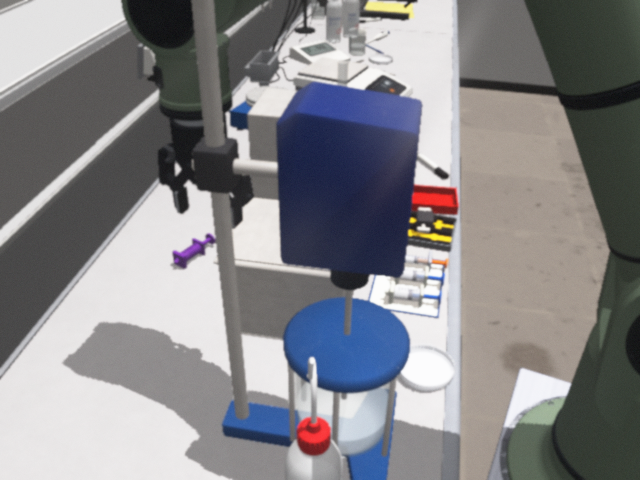

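View pics/wrist0.png

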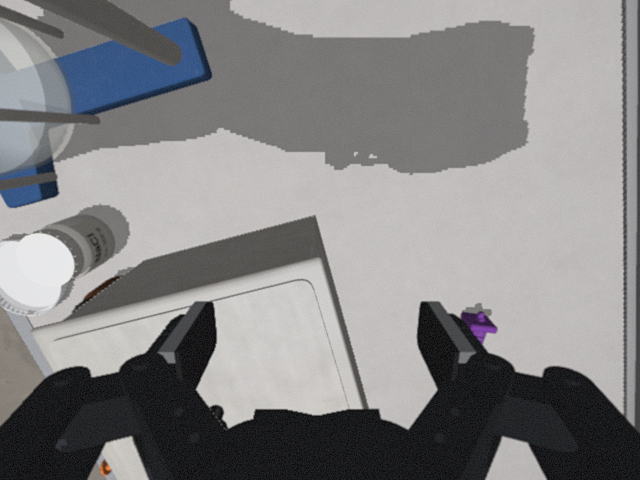

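```bash
python3 - <<'E'
import cv2
im=cv2.imread('pics/side0.png')[180:440,130:430]; cv2.imwrite('pics/side0c.png',cv2.resize(im,None,fx=2.3,fy=2.3,interpolation=cv2.INTER_CUBIC))
E
```

```text
(no output)
```

View pics/side0c.png

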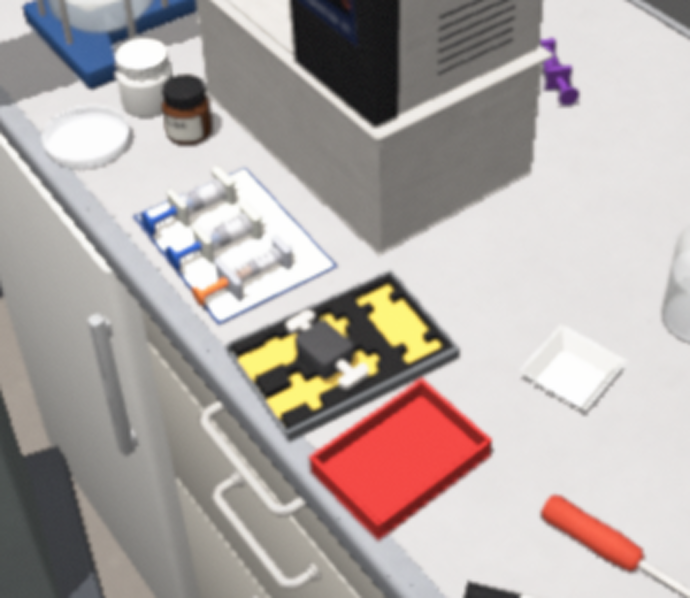

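```bash
python3 -m inch '[[0,0,-0.05,0,0,0,0],[0,0,-0.05,0,0,0,0],[0,0,-0.05,0,0,0,0],[0,0,-0.05,0,0,0,0],[0,0,0,0,0,0,0]]' && python3 -m inch '[[-0.04,-0.022,0,0,0,0,0],[-0.04,-0.022,0,0,0,0,0],[-0.04,-0.022,0,0,0,0,0],[-0.04,-0.022,0,0,0,0,0],[-0.04,-0.022,0,0,0,0,0]]' && python3 -m inch '[[-0.04,-0.022,0,0,0,0,0],[-0.04,-0.022,0,0,0,0,0],[-0.04,-0.022,0,0,0,0,0],[-0.04,-0.022,0,0,0,0,0],[0,0,0,0,0,0,0]]' && python3 -m inch '[[0,0,0,0,0,0,0],[0,0,0,0,0,0,0],[0,0,0,0,0,0,0]]'
cat > look.py <<'E'
import sys
from h import *
def look(name,cams=('wrist','side'),labels=None):
    st()
    Z=dict(tray=0,seat_large=.006,seat_slim=.006,seat_bosshead=.006,reject_tray=0,pad=0,large_1=.002,slim_1=.002,bosshead=.016)
    for cam in cams:
        c=calibration(cam); save(cam,f'{cam}_{name}'); print(cam)
        for l in labels or Z:
            for d in landmark_of(l,cam)[:3]:
                if d['score']>.3: print('  ',l,round(d['score'],2),np.round(d['xy']),np.round(px2w(d['xy'],Z[l],cam,c)[0],4))
if __name__=='__main__': look(sys.argv[1],sys.argv[2].split(','),sys.argv[3].split(',') if len(sys.argv)>3 else None)
E
python3 look.py 1 wrist
```

```text
clock: 2.3
position: [0.6264, -0.0001, 0.4382]
tool_rot: [3.132, -0.001, 1.57]
force: [0.6, 0.0, -1.5]
grip_width: 0.0852
finger_force: 0.0
clock: 2.8
position: [0.5138, -0.2014, 0.4314]
tool_rot: [3.141, 0.0, 1.571]
force: [0.3, -0.3, 0.1]
grip_width: 0.0853
finger_force: 0.0
clock: 3.3
position: [0.4231, -0.3652, 0.4314]
tool_rot: [-3.14, 0.002, 1.563]
force: [0.4, 0.4, 0.1]
grip_width: 0.0857
finger_force: 0.0
clock: 3.6
position: [0.4277, -0.3591, 0.4313]
tool_rot: [3.141, -0.0, 1.573]
force: [0.1, 0.3, -0.2]
grip_width: 0.0853
finger_force: 0.0
t 3.6 p [ 0.4277 -0.3591  0.4313] rpy [ 3.141 -0.     1.573] F [ 0.1  0.3 -0.2] w 0.0853 gf 0.0 q [ 0.47  0.27  0.16  1.48 -0.04  1.4   0.64]
wrist
   tray 0.66 [322. 238.] [ 0.4378 -0.4585  0.    ]
   seat_large 0.74 [310. 230.] [ 0.4173 -0.4426  0.006 ]
   seat_large 0.55 [324. 243.] [ 0.4405 -0.465   0.006 ]
   seat_large 0.44 [296. 173.] [ 0.3949 -0.3464  0.006 ]
   seat_slim 0.6 [312. 259.] [ 0.4203 -0.4953  0.006 ]
   seat_bosshead 0.87 [355. 236.] [ 0.493  -0.4528  0.006 ]
   reject_tray 0.57 [314. 249.] [ 0.4232 -0.4783  0.    ]
   pad 0.97 [295. 137.] [ 0.3934 -0.29    0.    ]
   large_1 0.84 [293. 138.] [ 0.3898 -0.2908  0.002 ]
   large_1 0.64 [280.  97.] [ 0.3718 -0.2316  0.002 ]
   slim_1 0.9 [300. 173.] [ 0.4004 -0.3469  0.002 ]
   bosshead 0.91 [314. 250.] [ 0.4239 -0.4754  0.016 ]
```

View pics/wrist_1.png

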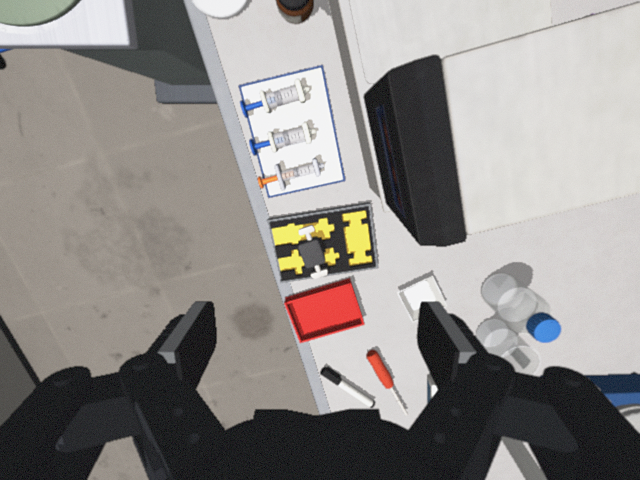

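```bash
cat > meas.py <<'E'
from h import *
def rect(cam,label,z,c,n=0):
    o=outline_of(label,cam)
    if not o: print(label,'none'); return
    m=o[n]['region'].astype(np.uint8); ct=max(cv2.findContours(m,0,2)[0],key=cv2.contourArea)
    P=px2w(ct[:,0],z,cam,c)[:,:2].astype(np.float32)*1000
    r=cv2.minAreaRect(P); print(label,round(o[n]['score'],2),'rect c',np.round(r[0],1),'size',np.round(r[1],1),'ang',round(r[2],1),'axis',np.round(np.mean(P,0),1)); return r
if __name__=='__main__':
    import sys
    cam=sys.argv[1]; c=calibration(cam); st(); save(cam,sys.argv[2])
    for a in sys.argv[3:]:
        l,z=a.split(':'); rect(cam,l,float(z),c)
E
python3 - <<'E'
from h import *
c=calibration('wrist')
print(px2w([[366,93],[440,57],[416,245],[465,240]],.33,'wrist',c).round(3).tolist(), px2w([[384,210],[345,0]],0.0,'wrist',c).round(3).tolist(), px2w([[294,288]],0,'side').round(3))
E
python3 meas.py wrist m1 tray:.016 bosshead:.03 pad:.002 reject_tray:.024 slim_1:.016
```

```text
[[0.459, -0.259, 0.33], [0.506, -0.238, 0.33], [0.501, -0.364, 0.33], [0.537, -0.36, 0.33]] [[0.541, -0.41, 0.0], [0.468, -0.103, 0.0]] [[ 0.52  -0.354  0.   ]]
t 4.1 p [ 0.427  -0.36    0.4313] rpy [3.142 0.    1.571] F [ 0.3  0.4 -0.3] w 0.0851 gf 0.0 q [ 0.47  0.27  0.16  1.48 -0.04  1.4   0.64]
tray 0.6 rect c [ 440.1 -462.7] size [170.6 117.2] ang 9.2 axis [ 425.8 -464.6]
bosshead 0.9 rect c [ 420.  -473.8] size [37.7 90.7] ang 19.2 axis [ 419.1 -472.9]
pad 0.62 rect c [ 391.  -286.6] size [133.9 178.4] ang 12.0 axis [ 383.7 -283.9]
reject_tray 0.64 rect c [ 440.5 -586.9] size [125.9  99.2] ang 18.8 axis [ 442.3 -584.6]
slim_1 0.81 rect c [ 385.1 -343.9] size [104.3  41.2] ang 22.4 axis [ 384.  -346.5]
```

```bash
python3 -m inch '[[-0.04,0,0,0,0,0,0],[-0.04,0,0,0,0,0,0],[-0.035,-0.004,0.02,0,0,0,0],[0,0,0.05,0,0,-0.11,0],[0,0,0.05,0,0,-0.11,0]]' && python3 -m inch '[[0,0,0.05,0,0,-0.11,0],[0,0,0.04,0,0,0,0],[0,0,0,0,0,0,0],[0,0,0,0,0,0,0],[0,0,0,0,0,0,0]]' && python3 meas.py wrist m2 tray:.016 bosshead:.03 reject_tray:.024 && python3 look.py 2 wrist tray,seat_large,seat_slim,seat_bosshead,bosshead,reject_tray
```

```text
clock: 4.9
position: [0.4225, -0.476, 0.3098]
tool_rot: [3.141, 0.001, 1.794]
force: [1.8, -0.6, -1.6]
grip_width: 0.0854
finger_force: 0.0
clock: 5.4
position: [0.4238, -0.4759, 0.2239]
tool_rot: [3.14, 0.003, 1.9]
force: [-0.3, -0.4, 0.7]
grip_width: 0.0853
finger_force: 0.0
t 5.4 p [ 0.4238 -0.4759  0.2239] rpy [3.14e+00 3.00e-03 1.90e+00] F [-0.3 -0.4  0.7] w 0.0853 gf 0.0 q [ 0.68  0.55  0.11  1.58 -0.06  1.01  1.13]
tray 0.73 rect c [ 439.9 -464.5] size [173.  116.5] ang 9.3 axis [ 442.  -462.8]
bosshead 0.86 rect c [ 419.6 -474.5] size [36.7 89.9] ang 19.6 axis [ 421.3 -470.9]
reject_tray 0.89 rect c [ 440.7 -586.8] size [124.5  96.4] ang 18.5 axis [ 437.5 -585.7]
t 5.6 p [ 0.4234 -0.4754  0.2228] rpy [3.141e+00 2.000e-03 1.901e+00] F [ 1.4 -0.7 -0.4] w 0.0855 gf 0.0 q [ 0.68  0.55  0.11  1.58 -0.07  1.01  1.13]
wrist
   seat_large 0.81 [318. 178.] [ 0.4158 -0.4453  0.006 ]
   seat_slim 0.97 [308. 223.] [ 0.4209 -0.4946  0.006 ]
   seat_bosshead 0.59 [385. 209.] [ 0.4928 -0.4535  0.006 ]
   bosshead 0.63 [316. 212.] [ 0.4236 -0.4776  0.016 ]
   reject_tray 0.72 [298. 308.] [ 0.4427 -0.5975  0.    ]
```

View pics/wrist_2.png

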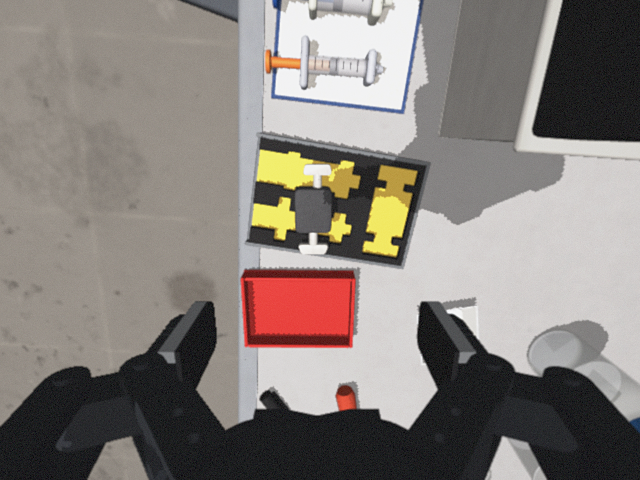

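```bash
python3 -m inch '[[0,-0.002,0.05,0,0,0,0],[0,0,0.05,0,0,0,0],[0,0,0.05,0,0,0,0],[0,0,0.03,0,0,0,0],[0,0,0.018,0,0,0,0]]' 40 && python3 -m inch '[[0,0,0,0,0,0,0.5],[0,0,0,0,0,0,1],[0,0,0,0,0,0,1],[0,0,0,0,0,0,1],[0,0,0,0,0,0,1]]' 40 && python3 -m inch '[[0,0,0,0,0,0,1],[0,0,0,0,0,0,1],[0,0,0,0,0,0,1],[0,0,-0.02,0,0,0,1],[0,0,-0.02,0,0,0,1]]' && python3 -m inch '[[0,0,-0.03,0,0,0,1],[0,0,-0.03,0,0,0,1],[0,0,-0,0,0,0,1],[0,0,0,0,0,0,1]]' && python3 look.py 3 wrist tray,seat_large,seat_slim,seat_bosshead,bosshead && python3 meas.py wrist m3 tray:.016
```

```text
clock: 6.45
position: [0.4201, -0.4747, 0.0203]
tool_rot: [-3.14, -0.003, 1.901]
force: [-0.0, -0.1, -0.2]
grip_width: 0.0853
finger_force: 0.0
clock: 6.95
position: [0.4216, -0.4763, 0.025]
tool_rot: [3.141, 0.002, 1.901]
force: [0.1, 0.9, 6.1]
grip_width: 0.0351
finger_force: 39.7
clock: 7.45
position: [0.4211, -0.4756, 0.0645]
tool_rot: [3.141, 0.0, 1.901]
force: [0.2, -0.2, -1.4]
grip_width: 0.0348
finger_force: 41.0
clock: 7.85
position: [0.4214, -0.4759, 0.1246]
tool_rot: [3.141, 0.002, 1.901]
force: [0.4, 0.4, -2.5]
grip_width: 0.0352
finger_force: 41.1
t 7.85 p [ 0.4214 -0.4759  0.1246] rpy [3.141e+00 2.000e-03 1.901e+00] F [ 0.4  0.4 -2.5] w 0.0352 gf 41.1 q [ 0.69  0.66  0.09  1.67 -0.08  0.82  1.15]
wrist
   tray 0.66 [342. 227.] [ 0.4402 -0.4659  0.    ]
   seat_large 0.89 [321. 190.] [ 0.4138 -0.4419  0.006 ]
   seat_slim 0.96 [314. 252.] [ 0.4253 -0.4912  0.006 ]
   seat_bosshead 0.65 [409. 239.] [ 0.4924 -0.456   0.006 ]
   bosshead 0.82 [319. 293.] [ 0.4388 -0.5188  0.016 ]
t 8.15 p [ 0.4208 -0.4755  0.1226] rpy [-3.141e+00 -1.000e-03  1.901e+00] F [ 0.   0.6 -1.9] w 0.0354 gf 41.1 q [ 0.69  0.67  0.09  1.67 -0.08  0.82  1.15]
tray 0.94 rect c [ 439.5 -464.1] size [173.  116.3] ang 9.4 axis [ 444.6 -460. ]
```

View pics/wrist_3.png

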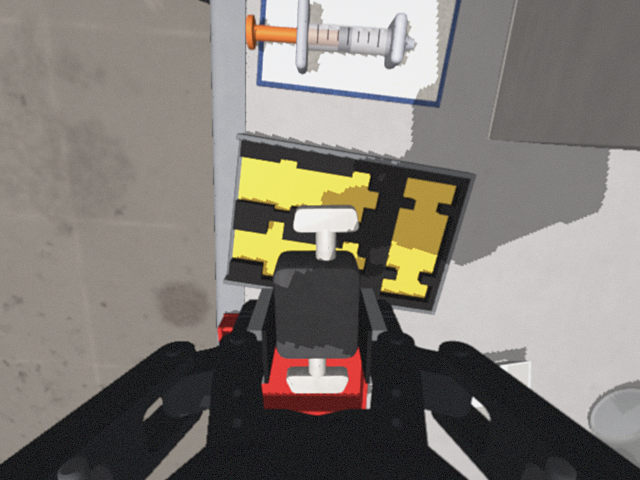

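```bash
cat > yel.py <<'E'
from h import *
import sys
def yel(im,c,box):
    h=cv2.cvtColor(im,cv2.COLOR_RGB2HSV); m=((h[...,0]>18)&(h[...,0]<34)&(h[...,1]>120)).astype(np.uint8)
    x0,y0,x1,y1=box; k=np.zeros_like(m); k[y0:y1,x0:x1]=m[y0:y1,x0:x1]
    ct=max(cv2.findContours(k,0,2)[0],key=cv2.contourArea)
    for z in (.006,.016):
        r=cv2.minAreaRect(px2w(ct[:,0],z,'wrist',c)[:,:2].astype(np.float32)*1000); print(z,np.round(r[0],1),np.round(r[1],1),round(r[2],1))
E
python3 - <<'E'
from yel import *
c=calibration('wrist'); im=cv2.imread('pics/m3.png')[...,::-1].copy()
yel(im,c,(382,170,470,305))
P=px2w([[327,219],[318,379]],.1276-.002,'wrist',c); s=st(); print((P-s['position'])@rot(s), 'mid',((P.mean(0)-s['position'])@rot(s)).round(4))
Q=px2w([[319,293]],.1136,'wrist',c); print(((Q-s['position'])@rot(s)).round(4))
a=np.radians(9.35); c9=np.array([[np.cos(a),-np.sin(a)],[np.sin(a),np.cos(a)]])
for n,v in dict(large=(-22,26.5),slim=(-22,-24.5),boss=(58,0)).items():
    w=[.4395,-.4642]+c9@np.array(v)/1000; print(n,w.round(4),w2px([*w,.006],'wrist',c).round(0))
cs=[[*( [.4395,-.4642]+c9@np.array(v)),.016] for v in [(.087,.058),(.087,-.058),(-.087,.058)]]; print(w2px(cs,'wrist',c).round(0))
E
```

```text
0.006 [ 498.7 -456. ] [40. 96.] 9.6
0.016 [ 494.7 -454. ] [38.5 92.3] 9.6
t 8.25 p [ 0.4209 -0.4755  0.1228] rpy [-3.141e+00 -1.000e-03  1.901e+00] F [-0.3 -0.  -2.1] w 0.0352 gf 41.1 q [ 0.69  0.66  0.09  1.67 -0.08  0.82  1.15]
[[ 0.04192388  0.00469176 -0.00273031]
 [-0.03778662  0.00098719 -0.00278345]] mid [ 0.0021  0.0028 -0.0028]
[[0.0022 0.0015 0.0092]]
large [ 0.4135 -0.4416] [[321. 191.]]
slim [ 0.4218 -0.4919] [[311. 254.]]
boss [ 0.4967 -0.4548] [[416. 241.]]
[[479. 175.]
 [436. 317.]
 [236. 133.]]
```

```bash
python3 -m inch '[[0,0,-0.03,0,0,0,1],[0,0,-0.03,0,0,0,1],[0,0,-0.02,0,0,0.14,1],[0,0,0,0,0,0.14,1],[0,0,0,0,0,0.14,1]]' && for i in 1 ; do python3 -m inch '[[0,0,0,0,0,0.14,1],[0,0,0,0,0,0.14,1],[0,0,0,0,0,0.14,1],[0,0,0,0,0,0.14,1],[0,0,0,0,0,0.14,1]]'; done && python3 -m inch '[[0,0,0,0,0,0.14,1],[0,0,0,0,0,0.14,1],[0,0,0,0,0,0.14,1],[0,0,0,0,0,0.14,1],[0,0,0,0,0,0.14,1]]' && python3 -m inch '[[0,0,0,0,0,0.14,1],[0,0,0,0,0,0.14,1],[0,0,0,0,0,0.14,1],[0,0,0,0,0,0.14,1],[0,0,0,0,0,0.14,1]]' && python3 -m inch '[[0,0,0,0,0,0.14,1],[0,0,0,0,0,0.14,1],[0,0,0,0,0,0.14,1],[0,0,0,0,0,0.14,1],[0,0,0,0,0,0.14,1]]' && python3 -m inch '[[0,0,0,0,0,0.087,1],[0,0,0,0,0,0,1],[0,0,0,0,0,0,1],[0,0,0,0,0,0,1]]' && python3 - <<'E'
from h import *
st(); go([.4950,-.4574,.08],np.radians(9.5))
E
```

```text
clock: 8.75
position: [0.4212, -0.4758, 0.2039]
tool_rot: [3.141, 0.0, 1.475]
force: [-0.0, 0.3, -2.2]
grip_width: 0.0353
finger_force: 41.1
clock: 9.25
position: [0.4211, -0.4756, 0.2031]
tool_rot: [-3.141, 0.0, 0.775]
force: [0.4, 0.1, -1.9]
grip_width: 0.0347
finger_force: 41.1
clock: 9.75
position: [0.4211, -0.4755, 0.2031]
tool_rot: [-3.141, 0.0, 0.075]
force: [0.4, 1.3, -1.8]
grip_width: 0.0348
finger_force: 41.1
clock: 10.25
position: [0.4211, -0.4755, 0.2031]
tool_rot: [-3.142, 0.0, -0.625]
force: [-0.8, 0.8, -1.9]
grip_width: 0.0353
finger_force: 41.1
clock: 10.75
position: [0.4212, -0.4755, 0.2031]
tool_rot: [3.141, 0.0, -1.325]
force: [0.0, 0.1, -2.3]
grip_width: 0.0352
finger_force: 41.1
clock: 11.15
position: [0.4211, -0.4757, 0.2033]
tool_rot: [-3.141, 0.0, -1.404]
force: [0.1, 0.8, -1.8]
grip_width: 0.0356
finger_force: 25.7
t 11.15 p [ 0.4211 -0.4757  0.2033] rpy [-3.141  0.    -1.404] F [ 0.1  0.8 -1.8] w 0.0356 gf 25.7 q [ 0.19  0.78  0.96  1.63 -0.7   1.11 -1.63]
shift [-0.0057 -0.0759  0.1234]
turn z (tool) 0.001
```

```bash
python3 -m inch '[[0,0,0,0,0,0,1],[0,0,0,0,0,0,1],[0,0,0,0,0,0,1],[0,0,0,0,0,0,1],[0,0,0,0,0,0,1]]' 45 && python3 -m inch '[[0,-0.04,0,0,0,0,1],[-0.006,-0.036,0,0,0,0,1],[0,0,0.03,0,0,0,1],[0,0,0.03,0,0,0,1],[0,0,0.03,0,0,0,1]]' && python3 -m inch '[[0,0,0,0,0,0,1],[0,0,0,0,0,0,1],[0,0,0,0,0,0,1]]' && python3 look.py 4 wrist seat_bosshead,bosshead
```

```text
clock: 11.65
position: [0.4211, -0.4757, 0.2034]
tool_rot: [-3.142, -0.0, -1.406]
force: [-0.1, -0.1, -1.2]
grip_width: 0.0344
finger_force: 51.6
clock: 12.15
position: [0.4953, -0.4571, 0.1122]
tool_rot: [3.142, -0.0, -1.406]
force: [0.5, -0.3, -0.6]
grip_width: 0.0346
finger_force: 51.7
clock: 12.45
position: [0.4954, -0.4581, 0.1152]
tool_rot: [-3.141, -0.002, -1.406]
force: [-0.5, 0.4, -1.6]
grip_width: 0.0348
finger_force: 51.6
t 12.45 p [ 0.4954 -0.4581  0.1152] rpy [-3.141e+00 -2.000e-03 -1.406e+00] F [-0.5  0.4 -1.6] w 0.0348 gf 51.6 q [ 0.17  0.93  0.88  1.58 -0.8   1.02 -1.69]
wrist
   seat_bosshead 0.96 [310. 240.] [ 0.5003 -0.4539  0.006 ]
   bosshead 0.72 [319. 294.] [ 0.4867 -0.4147  0.016 ]
```

View pics/wrist_4.png

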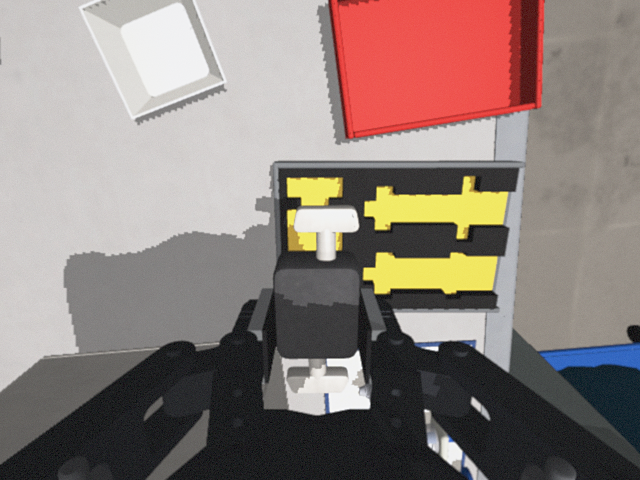

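```bash
python3 - <<'E'
from h import *
c=calibration('wrist')
print(np.array(c['pose']).round(3).tolist())
s=st()
for z in (.006,.016): 
    P=px2w([[288,187],[343,187],[288,179],[343,179],[275,163],[523,163],[320,179]],z,'wrist',c); print(P.round(4).tolist(), ((P-s['position'])@rot(s))[:,1].round(4))
im=cv2.imread('pics/wrist_4.png')[...,::-1].copy()
h=cv2.cvtColor(im,cv2.COLOR_RGB2HSV); m=((h[...,0]>18)&(h[...,0]<34)&(h[...,1]>120))
for r in (182,187,192,215,245): print(r,np.where(np.diff(m[r].astype(int)))[0])
print('col 318',np.where(np.diff(m[:,318].astype(int)))[0],'295',np.where(np.diff(m[:,295].astype(int)))[0])
E
python3 meas.py wrist m4 tray:.016
```

```text
[[-0.987, -0.156, -0.048, 0.508], [-0.163, 0.942, 0.293, -0.532], [-0.001, 0.297, -0.955, 0.258], [0.0, 0.0, 0.0, 1.0]]
t 12.6 p [ 0.4955 -0.4577  0.1147] rpy [-3.140e+00 -1.000e-03 -1.406e+00] F [-0.1 -0.8 -1.2] w 0.0346 gf 51.6 q [ 0.17  0.93  0.88  1.58 -0.8   1.02 -1.69]
[[0.5223, -0.4907, 0.006], [0.4828, -0.4972, 0.006], [0.5231, -0.4964, 0.006], [0.4839, -0.5029, 0.006], [0.5338, -0.5061, 0.006], [0.3594, -0.5351, 0.006], [0.5003, -0.5002, 0.006]] [-0.0209  0.0191 -0.0207  0.019  -0.0297  0.1471  0.0024]
[[0.5217, -0.4923, 0.016], [0.4838, -0.4986, 0.016], [0.5225, -0.4978, 0.016], [0.4849, -0.5041, 0.016], [0.5328, -0.5072, 0.016], [0.3653, -0.5349, 0.016], [0.5006, -0.5015, 0.016]] [-0.0201  0.0183 -0.0199  0.0182 -0.0285  0.1412  0.0023]
182 [285 342 462 474]
187 [285 342 375 392 461 474]
192 [286 342 375 393 461 507]
215 [285 294 363 503]
245 [286 315 335 342]
col 318 [176 205] 295 [176 197 207 212 231 250]
t 12.6 p [ 0.4955 -0.4577  0.1147] rpy [-3.140e+00 -1.000e-03 -1.406e+00] F [-0.1 -0.8 -1.2] w 0.0346 gf 51.6 q [ 0.17  0.93  0.88  1.58 -0.8   1.02 -1.69]
tray 0.74 rect c [ 440.4 -466.4] size [173.1 115.8] ang 9.1 axis [ 442.1 -473. ]
```

```bash
python3 -m inch '[[-0.0035,-0.002,0.03,0,0,0,1],[0,0,0.03,0,0,0,1],[0,0,0.02,0,0,0,1],[0,0,0,0,0,0,1],[0,0,0,0,0,0,1]]' && python3 -m inch '[[0,0,0.005,0,0,0,1],[0,0,0.005,0,0,0,1],[0,0,0.003,0,0,0,1],[0,0,0,0,0,0,1]]'; python3 look.py 5 wrist tray
```

```text
clock: 13.2
position: [0.4964, -0.4541, 0.0341]
tool_rot: [3.141, -0.001, -1.407]
force: [0.1, 0.6, -1.7]
grip_width: 0.0349
finger_force: 51.6
clock: 13.6
position: [0.4964, -0.4534, 0.0201]
tool_rot: [3.141, 0.0, -1.406]
force: [0.3, -0.1, -1.9]
grip_width: 0.035
finger_force: 51.7
t 13.6 p [ 0.4964 -0.4534  0.0201] rpy [ 3.141  0.    -1.406] F [ 0.3 -0.1 -1.9] w 0.035 gf 51.7 q [ 0.2   1.03  0.78  1.62 -0.9   0.89 -1.63]
wrist
   tray 0.83 [430. 281.] [ 0.4394 -0.4648  0.    ]
```

View pics/wrist_5.png

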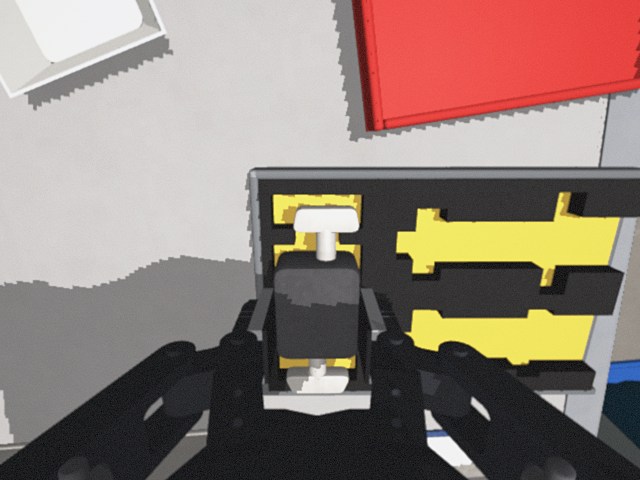

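```bash
python3 -m inch '[[0,0,0.002,0,0,0,1],[0,0,0.002,0,0,0,1],[0,0,0.001,0,0,0,1],[0,0,0,0,0,0,1]]'
```

```text
clock: 14.1
position: [0.4965, -0.4535, 0.0154]
tool_rot: [-3.142, 0.0, -1.406]
force: [-0.6, 0.7, 0.2]
grip_width: 0.0347
finger_force: 52.9
```

```bash
python3 -m inch '[[0,0,-0.001,0,0,0,0.5],[0,0,0,0,0,0,0.3],[0,0,0,0,0,0,0.2],[0,0,0,0,0,0,0.2],[0,0,-0.04,0,0,0,0.2]]' && python3 -m inch '[[0,0,-0.05,0,0,0,0.2],[0,0,-0.05,0,0,0,0],[0,0,0,0,0,0,0],[0,0,0,0,0,0,0],[0,0,0,0,0,0,0]]' &&  python3 look.py 6 wrist,side bosshead,seat_bosshead,large_1,slim_1,seat_slim,seat_large && python3 meas.py wrist m6 bosshead:.028 tray:.016
```

```text
clock: 14.6
position: [0.4951, -0.4516, 0.0527]
tool_rot: [3.138, 0.005, -1.406]
force: [0.3, -0.3, 0.8]
grip_width: 0.0685
finger_force: 0.0
clock: 15.1
position: [0.4964, -0.453, 0.1554]
tool_rot: [3.141, 0.001, -1.406]
force: [0.4, -0.6, -1.2]
grip_width: 0.0851
finger_force: 0.0
t 15.1 p [ 0.4964 -0.453   0.1554] rpy [ 3.141e+00  1.000e-03 -1.406e+00] F [ 0.4 -0.6 -1.2] w 0.0851 gf 0.0 q [ 0.14  0.88  0.91  1.56 -0.76  1.09 -1.72]
wrist
   bosshead 0.73 [318. 222.] [ 0.4958 -0.4561  0.016 ]
   large_1 0.73 [399. 388.] [ 0.3831 -0.2901  0.002 ]
   slim_1 0.56 [399. 345.] [ 0.3947 -0.341   0.002 ]
   seat_slim 0.91 [414. 190.] [ 0.4199 -0.4942  0.006 ]
   seat_slim 0.46 [385. 219.] [ 0.4381 -0.465   0.006 ]
   seat_large 0.94 [408. 251.] [ 0.4109 -0.4399  0.006 ]
   seat_large 0.7 [397. 347.] [ 0.3979 -0.3409  0.006 ]
side
   bosshead 0.75 [304. 319.] [ 0.4984 -0.4623  0.016 ]
   seat_bosshead 0.79 [303. 321.] [ 0.4989 -0.457   0.006 ]
   large_1 0.94 [218. 274.] [ 0.3747 -0.2465  0.002 ]
   large_1 0.61 [226. 283.] [ 0.3833 -0.2828  0.002 ]
   large_1 0.57 [366. 213.] [ 0.8026 -0.1655  0.002 ]
   slim_1 0.63 [238. 301.] [ 0.3912 -0.3461  0.002 ]
   seat_slim 0.69 [278. 347.] [ 0.4243 -0.5019  0.006 ]
   seat_slim 0.49 [302. 320.] [ 0.4981 -0.454   0.006 ]
   seat_large 0.9 [263. 326.] [ 0.4169 -0.438   0.006 ]
t 15.8 p [ 0.4965 -0.4535  0.1564] rpy [-3.142 -0.    -1.406] F [-0.  -0.4  0.3] w 0.0852 gf 0.0 q [ 0.14  0.88  0.92  1.56 -0.76  1.09 -1.72]
bosshead 0.55 rect c [ 497.3 -456.5] size [35.5 87.9] ang 10.0 axis [ 496.8 -462.6]
tray 0.76 rect c [ 440.1 -466. ] size [173.4 116.5] ang 9.0 axis [ 413.6 -469.4]
```

View pics/wrist_6.png

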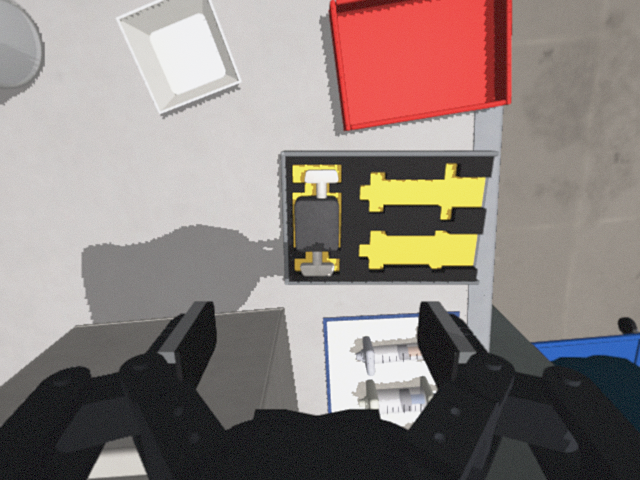

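```bash
python3 -m inch '[[-0.008,0.05,-0.03,0,0,0,0],[-0.008,0.05,-0.03,0,0,0,0],[0,0,-0.04,0,0,-0.145,0],[0,0,-0.04,0,0,-0.145,0],[0,0,0,0,0,-0.145,0]]' && python3 -m inch '[[0,0,0,0,0,-0.145,0],[0,0,0,0,0,-0.145,0],[0,0,0,0,0,-0.145,0],[0,0,0,0,0,-0.145,0],[0,0,0,0,0,-0.145,0]]' && python3 -m inch '[[0,0,0,0,0,-0.145,0],[0,0,0,0,0,-0.145,0],[0,0,0,0,0,-0.145,0],[0,0.04,0,0,0,0,0],[0,0.04,0,0,0,0,0]]' && python3 -m inch '[[0,0.02,0,0,0,0,0],[0,0.02,0,0,0,0,0],[0,0,0,0,0,0,0],[0,0,0,0,0,0,0]]'; python3 look.py 7 wrist large_1,slim_1,seat_slim,seat_large,pad && python3 meas.py wrist m7 pad:.002 slim_1:.016 large_1:.018 tray:.016
```

```text
clock: 16.45
position: [0.4107, -0.4558, 0.2922]
tool_rot: [-3.14, -0.006, -0.966]
force: [0.3, -0.2, -0.7]
grip_width: 0.0855
finger_force: 0.0
clock: 16.95
position: [0.4104, -0.454, 0.2874]
tool_rot: [3.141, -0.0, -0.24]
force: [-0.2, 0.1, 0.1]
grip_width: 0.0857
finger_force: 0.0
clock: 17.45
position: [0.4261, -0.5331, 0.288]
tool_rot: [3.142, -0.001, 0.191]
force: [1.2, 1.0, 0.3]
grip_width: 0.0858
finger_force: 0.0
clock: 17.85
position: [0.4326, -0.5719, 0.2869]
tool_rot: [-3.141, 0.001, 0.188]
force: [-0.4, -0.6, -0.8]
grip_width: 0.0857
finger_force: 0.0
t 17.85 p [ 0.4326 -0.5719  0.2869] rpy [-3.141e+00  1.000e-03  1.880e-01] F [-0.4 -0.6 -0.8] w 0.0857 gf 0.0 q [ 0.52  0.71  0.6   1.27 -0.39  1.28 -0.26]
wrist
   large_1 0.71 [ 39. 187.] [ 0.3792 -0.2313  0.002 ]
   large_1 0.61 [ 90. 190.] [ 0.3872 -0.2928  0.002 ]
   slim_1 0.91 [130. 192.] [ 0.3938 -0.3428  0.002 ]
   seat_slim 0.58 [254. 197.] [ 0.4172 -0.4951  0.006 ]
   seat_large 0.62 [ 40. 190.] [ 0.3773 -0.2352  0.006 ]
   seat_large 0.55 [213. 192.] [ 0.4139 -0.4452  0.006 ]
   pad 0.86 [ 86. 184.] [ 0.3927 -0.2875  0.    ]
t 18.15 p [ 0.4332 -0.5714  0.2877] rpy [ 3.141 -0.     0.189] F [0.3 0.  0.6] w 0.0851 gf 0.0 q [ 0.52  0.71  0.6   1.27 -0.39  1.28 -0.26]
pad 0.62 rect c [ 391.9 -286. ] size [134.1 180.3] ang 12.2 axis [ 387.  -294.8]
slim_1 0.67 rect c [ 385.9 -346.1] size [109.3  53.3] ang 10.3 axis [ 386.4 -344.7]
large_1 0.71 rect c [ 373.8 -291.3] size [104.2  49. ] ang 14.1 axis [ 370.5 -293. ]
tray 0.66 rect c [ 440.8 -465.2] size [173.  118.4] ang 9.8 axis [ 441.5 -456.3]
```

View pics/wrist_7.png

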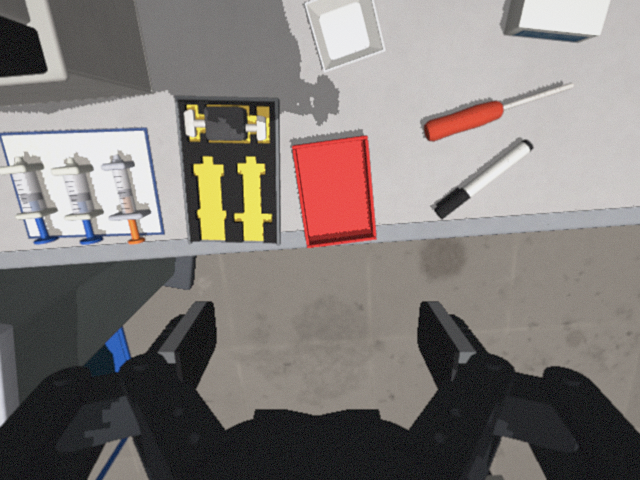

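```bash
python3 -m inch '[[0,-0.046,0,0,0,0,0],[0,-0.046,0,0,0,0,0],[0,-0.046,0,0,0,0,0],[0,-0.046,0,0,0,0,0],[0,-0.046,0,0,0,0,0]]' && python3 -m inch '[[0,-0.046,0.02,0,0,0,0],[0,0,0,0,0,0,0],[0,0,0,0,0,0,0],[0,0,0,0,0,0,0]]'; python3 look.py 8 wrist large_1,slim_1,seat_slim,seat_large,pad && python3 meas.py wrist m8 pad:.002 slim_1:.016 large_1:.018
```

```text
clock: 18.9
position: [0.3892, -0.3442, 0.2872]
tool_rot: [-3.141, -0.0, 0.189]
force: [1.5, -0.3, 1.2]
grip_width: 0.0851
finger_force: 0.0
clock: 19.3
position: [0.3816, -0.3019, 0.2679]
tool_rot: [3.14, -0.001, 0.188]
force: [0.0, -0.1, -0.6]
grip_width: 0.0858
finger_force: 0.0
t 19.3 p [ 0.3816 -0.3019  0.2679] rpy [ 3.14e+00 -1.00e-03  1.88e-01] F [ 0.  -0.1 -0.6] w 0.0858 gf 0.0 q [ 0.02  0.31  0.67  1.94 -0.23  0.97 -0.59]
wrist
   large_1 0.91 [308. 192.] [ 0.387  -0.2895  0.002 ]
   large_1 0.83 [256. 191.] [ 0.3775 -0.2289  0.002 ]
   large_1 0.49 [460. 175.] [ 0.4407 -0.4609  0.002 ]
   slim_1 0.72 [354. 193.] [ 0.3968 -0.3431  0.002 ]
   seat_slim 0.62 [483. 196.] [ 0.4223 -0.4936  0.006 ]
   seat_large 0.59 [443. 192.] [ 0.4171 -0.4456  0.006 ]
   pad 0.78 [309. 189.] [ 0.3911 -0.2901  0.    ]
t 19.6 p [ 0.3811 -0.3015  0.2674] rpy [3.141 0.    0.188] F [-0.1 -0.4  0.4] w 0.0857 gf 0.0 q [ 0.02  0.31  0.67  1.94 -0.23  0.97 -0.59]
pad 0.69 rect c [ 391.6 -285.7] size [131.3 178.9] ang 12.5 axis [ 385.2 -284.2]
slim_1 0.85 rect c [ 386.  -347.8] size [107.4  42.4] ang 7.6 axis [ 382.8 -346.1]
large_1 0.93 rect c [ 373.3 -292.9] size [104.9  31.9] ang 14.4 axis [ 374.8 -290.4]
```

View pics/wrist_8.png

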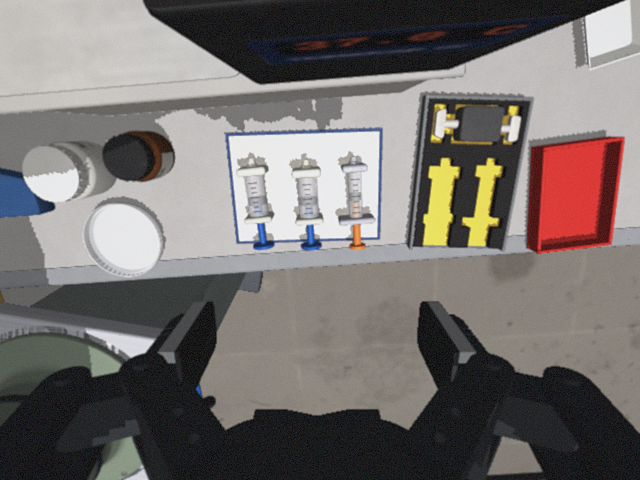

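```bash
python3 - <<'E'
from h import *
c=calibration('wrist')
for n,z,p in [('left',.018,[[251,156],[263,246]]),('mid',.018,[[306,156],[311,246]]),('slim',.016,[[351,156],[358,246]])]:
    P=px2w(p,z,'wrist',c); d=P[0]-P[1]; print(n,P.round(4).tolist(),'yaw',np.degrees(np.arctan2(d[1],d[0])).round(1),'len',np.linalg.norm(d).round(3))
go([.384,-.2918,.05],np.radians(90+14.0))
E
```

```text
left [[0.4171, -0.2197, 0.018], [0.3158, -0.2476, 0.018]] yaw 15.4 len 0.105
mid [[0.4284, -0.2794, 0.018], [0.3265, -0.3039, 0.018]] yaw 13.5 len 0.105
slim [[0.4376, -0.3284, 0.016], [0.3364, -0.3594, 0.016]] yaw 17.0 len 0.106
shift [ 0.0046 -0.0086  0.2173]
turn z (tool) -0.0559
```

```bash
python3 -m inch '[[0.004,-0.010,0.04,0,0,-0.051,0.45],[0,0,0.05,0,0,0,0.45],[0,0,0.05,0,0,0,0.45],[0,0,0.05,0,0,0,0.45],[0,0,0.015,0,0,0,0.45]]' && python3 -m inch '[[0,0,0,0,0,0,0.45],[0,0,0,0,0,0,0.45],[0,0,0,0,0,0,0.45]]'; python3 look.py 9 wrist large_1; python3 - <<'E'
from h import *
go([.3833,-.2905,.010],np.radians(103.7))
E
```

```text
clock: 20.3
position: [0.3814, -0.2892, 0.0584]
tool_rot: [-3.138, 0.004, 0.24]
force: [0.1, -0.5, 1.6]
grip_width: 0.0469
finger_force: 0.0
clock: 20.6
position: [0.384, -0.2908, 0.0637]
tool_rot: [3.14, -0.002, 0.24]
force: [0.1, -0.9, 0.5]
grip_width: 0.0467
finger_force: 0.0
t 20.6 p [ 0.384  -0.2908  0.0637] rpy [ 3.14e+00 -2.00e-03  2.40e-01] F [ 0.1 -0.9  0.5] w 0.0467 gf 0.0 q [ 0.22  0.62  0.41  2.11 -0.51  0.5  -0.32]
wrist
   large_1 0.82 [320. 254.] [ 0.3873 -0.2915  0.002 ]
   large_1 0.75 [224. 246.] [ 0.378  -0.2319  0.002 ]
shift [-0.0007 -0.0003  0.0536]
turn z (tool) 0.001
```

View pics/wrist_9.png

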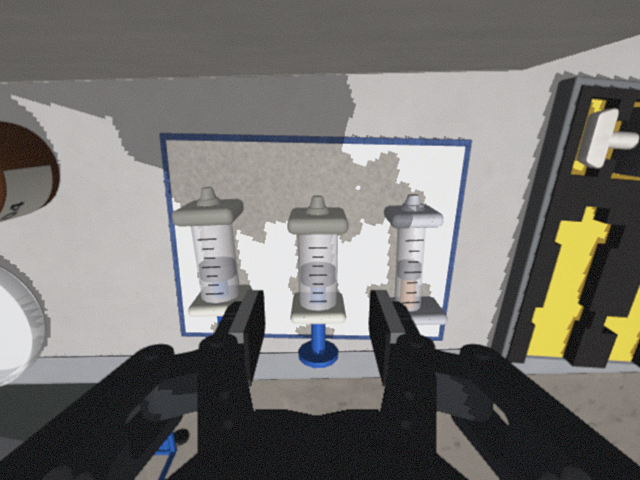

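```bash
python3 -m inch '[[0,0,0.025,0,0,0,0.45],[0,0,0.018,0,0,0,0.45],[0,0,0.010,0,0,0,0.45],[0,0,0,0,0,0,0.45],[0,0,0,0,0,0,0.45]]' 40 && python3 -m inch '[[0,0,0,0,0,0,1],[0,0,0,0,0,0,1],[0,0,0,0,0,0,1],[0,0,0,0,0,0,1],[0,0,0,0,0,0,1]]' && python3 -m inch '[[0,0,-0.01,0,0,0,1],[0,0,-0.02,0,0,0,1],[0,0,-0.04,0,0,0,1],[0,0,-0.04,0,0,0,1],[0,0,0,0,0,0,1]]' && python3 - <<'E'
from h import *
st(); a=np.radians(9.3); Rm=np.array([[np.cos(a),-np.sin(a)],[np.sin(a),np.cos(a)]])
for n,v in dict(large=(-22,26.5),slim=(-22,-24.5)).items(): print(n,([.4402,-.4652]+Rm@np.array(v)/1000).round(4))
E
python3 look.py 10 wrist large_1,seat_large
```

```text
clock: 21.2
position: [0.3835, -0.2906, 0.01]
tool_rot: [3.141, -0.0, 0.24]
force: [-0.4, -0.0, -0.2]
grip_width: 0.0473
finger_force: 0.0
clock: 21.7
position: [0.3837, -0.2906, 0.0102]
tool_rot: [3.141, -0.001, 0.24]
force: [-0.4, 1.5, 10.6]
grip_width: 0.0214
finger_force: 38.6
clock: 22.2
position: [0.3847, -0.2915, 0.1239]
tool_rot: [3.138, -0.005, 0.239]
force: [0.5, -0.3, -1.2]
grip_width: 0.0214
finger_force: 39.8
t 22.2 p [ 0.3847 -0.2915  0.1239] rpy [ 3.138 -0.005  0.239] F [ 0.5 -0.3 -1.2] w 0.0214 gf 39.8 q [ 0.13  0.52  0.52  2.09 -0.43  0.63 -0.38]
large [ 0.4142 -0.4426]
slim [ 0.4224 -0.4929]
t 22.2 p [ 0.3847 -0.2915  0.1239] rpy [ 3.138 -0.005  0.239] F [ 0.5 -0.3 -1.2] w 0.0214 gf 39.8 q [ 0.13  0.52  0.52  2.09 -0.43  0.63 -0.38]
wrist
   large_1 0.86 [316. 293.] [ 0.3337 -0.3035  0.002 ]
   large_1 0.68 [ 87. 163.] [ 0.3971 -0.1109  0.002 ]
   large_1 0.67 [241. 224.] [ 0.3775 -0.2316  0.002 ]
   seat_large 0.71 [514. 245.] [ 0.413  -0.4458  0.006 ]
   seat_large 0.32 [577. 249.] [ 0.4215 -0.4968  0.006 ]
```

```bash
python3 - <<'E'
from h import *
c=calibration('wrist'); s=st(); im=cv2.imread('pics/wrist_10.png'); 
Q=px2w([[316,293]],s['position'][2]-.008,'wrist',c); print('origin in tool',((Q-s['position'])@rot(s)).round(4))
go([.4142-.004*.987,-.4426-.004*.162,.124],np.radians(99.3))
cv2.imwrite('pics/c10.png',cv2.resize(im[150:480,200:440],None,fx=1.7,fy=1.7))
E
```

```text
t 22.35 p [ 0.3833 -0.2899  0.1195] rpy [-3.141 -0.     0.24 ] F [-0.3  0.4 -1.4] w 0.0214 gf 39.8 q [ 0.14  0.53  0.52  2.09 -0.44  0.63 -0.37]
origin in tool [[ 0.0024 -0.001   0.008 ]]
shift [-0.0103  0.1553 -0.0045]
turn z (tool) 0.078
```

View pics/c10.png

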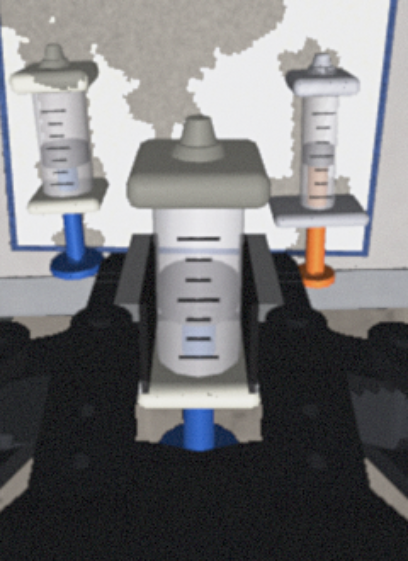

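```bash
python3 - <<'E'
from h import *
c=calibration('wrist'); s=telemetry.observe(); z=s['position'][2]
for uv,dz,o in [((317,233),.024,.032),((315,219),.008,.041),((316,250),.024,.023),((316,371),.024,-.023),((316,380),.024,-.030)]:
    Q=px2w([uv],z+dz,'wrist',c); print((((Q-s['position'])@rot(s))[0,:2]-[o,0]).round(4))
E
python3 -m inch '[[-0.004,0.04,0,0,0,0.077,1],[-0.006,0.04,0,0,0,0,1],[0,0.04,0,0,0,0,1],[0,0.035,0,0,0,0,1],[0,0,0.02,0,0,0,1]]' && python3 -m inch '[[0,0,0,0,0,0,1],[0,0,0,0,0,0,1],[0,0,0,0,0,0,1]]'; python3 look.py 11 wrist large_1,seat_large,seat_slim; python3 meas.py wrist m11 tray:.016
```

```text
[ 0.0097 -0.0005]
[ 0.0019 -0.0013]
[ 0.0123 -0.0009]
[ 0.006 -0.001]
[ 0.0086 -0.001 ]
clock: 22.85
position: [0.4011, -0.4496, 0.0996]
tool_rot: [3.138, -0.0, 0.159]
force: [0.1, -0.3, -1.1]
grip_width: 0.0214
finger_force: 39.9
clock: 23.15
position: [0.4017, -0.444, 0.0996]
tool_rot: [-3.141, 0.0, 0.163]
force: [0.5, 0.6, -0.4]
grip_width: 0.0212
finger_force: 39.9
t 23.15 p [ 0.4017 -0.444   0.0996] rpy [-3.141  0.     0.163] F [ 0.5  0.6 -0.4] w 0.0212 gf 39.9 q [ 0.4   0.71  0.5   1.79 -0.47  0.76 -0.26]
wrist
   large_1 0.79 [ 20. 227.] [ 0.3771 -0.2298  0.002 ]
   large_1 0.72 [316. 292.] [ 0.3614 -0.4493  0.002 ]
   seat_large 0.62 [321. 227.] [ 0.4138 -0.4444  0.006 ]
   seat_slim 0.84 [393. 227.] [ 0.422 -0.495  0.006]
t 23.35 p [ 0.402  -0.4444  0.0999] rpy [ 3.141e+00 -1.000e-03  1.630e-01] F [-0.9 -0.  -0.4] w 0.021 gf 39.9 q [ 0.4   0.71  0.5   1.79 -0.47  0.76 -0.26]
tray 0.82 rect c [ 440.1 -464.8] size [172.6 116.5] ang 9.5 axis [ 425.1 -469.4]
```

View pics/wrist_11.png

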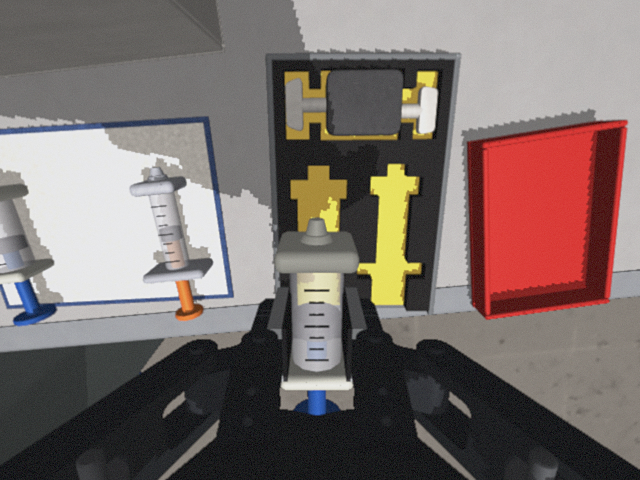

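```bash
python3 -m inch '[[0.009,0.001,0.02,0,0,0,1],[0,0,0.03,0,0,0,1],[0,0,0.015,0,0,0,1],[0,0,0,0,0,0,1],[0,0,0,0,0,0,1]]'; python3 look.py 12 wrist seat_large,seat_slim; python3 meas.py wrist m12 tray:.016
```

```text
clock: 23.95
position: [0.4104, -0.4446, 0.035]
tool_rot: [3.141, 0.0, 0.162]
force: [0.2, -0.3, -1.1]
grip_width: 0.0213
finger_force: 39.9
t 23.95 p [ 0.4104 -0.4446  0.035 ] rpy [3.141 0.    0.162] F [ 0.2 -0.3 -1.1] w 0.0213 gf 39.9 q [ 0.44  0.81  0.44  1.8  -0.53  0.65 -0.23]
wrist
   seat_slim 0.58 [412. 276.] [ 0.4208 -0.4944  0.006 ]
t 24.1 p [ 0.4109 -0.4447  0.0356] rpy [ 3.14e+00 -1.00e-03  1.63e-01] F [-0.1 -0.4 -0.7] w 0.0215 gf 39.9 q [ 0.44  0.81  0.44  1.8  -0.53  0.65 -0.23]
tray 0.79 rect c [ 450.2 -463.1] size [152.3 115. ] ang 9.5 axis [ 440.2 -467. ]
```

View pics/wrist_12.png

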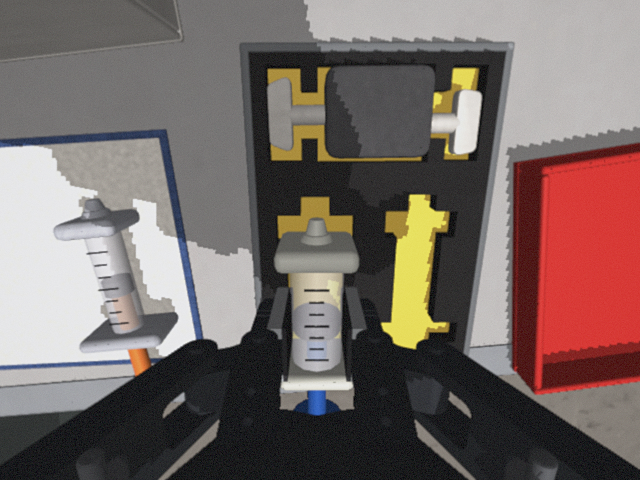

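```bash
python3 - <<'E'
from h import *
c=calibration('wrist'); s=st(); p=s['position']
im=cv2.imread('pics/m12.png')[...,::-1].copy()
h=cv2.cvtColor(im,cv2.COLOR_RGB2HSV); m=((h[...,0]>15)&(h[...,0]<34)&(h[...,1]>120))
for r in (203,207,215,220,225,228): print(r,np.where(np.diff(m[r,250:400].astype(int)))[0]+251)
print('cols',np.where(np.diff(m[180:240,316].astype(int)))[0]+181,np.where(np.diff(m[180:240,290].astype(int)))[0]+181,np.where(np.diff(m[180:240,340].astype(int)))[0]+181)
t=lambda uv,z:((px2w([uv],z,'wrist',c)-p)@rot(s))[0,:2].round(4)
for z in (.006,.016): print([t(u,z) for u in [(277,222),(352,222),(305,203),(331,203),(318,197),(290,212)]])
print('held',[t(u,p[2]+.008) for u in [(308,225),(326,225),(316,219)]],[t(u,p[2]+.01) for u in [(276,255),(358,255)]])
E
```

```text
t 24.2 p [ 0.411  -0.4444  0.0353] rpy [ 3.141e+00 -1.000e-03  1.630e-01] F [ 0.5  0.4 -1.4] w 0.0215 gf 39.9 q [ 0.44  0.81  0.44  1.8  -0.53  0.65 -0.23]
203 [300 329]
207 [300 330]
215 [299 330 384]
220 [277 309 325 353 384]
225 [277 307 326 353 384]
228 [277 307 327 352 384]
cols [198 217] [216 231] [216 232]
[array([ 0.032, -0.021]), array([0.0319, 0.0175]), array([ 0.0418, -0.0065]), array([0.0418, 0.0066]), array([0.0449, 0.    ]), array([ 0.0372, -0.0142])]
[array([ 0.0345, -0.0198]), array([0.0345, 0.0164]), array([ 0.0438, -0.0062]), array([0.0438, 0.0062]), array([ 0.0467, -0.    ]), array([ 0.0395, -0.0134])]
held [array([ 0.0403, -0.0042]), array([0.0403, 0.0031]), array([ 0.0428, -0.0009])] [array([ 0.0282, -0.0173]), array([0.0282, 0.0162])]
```

```bash
python3 -m inch '[[0,-0.001,0.008,0,0,0,1],[0,0,0.004,0,0,0,1],[0,0,0.003,0,0,0,1],[0,0,0,0,0,0,1]]' && python3 -m inch '[[0,0,0.002,0,0,0,1],[0,0,0.002,0,0,0,1],[0,0,0.001,0,0,0,1],[0,0,0,0,0,0,1]]'
```

```text
clock: 24.6
position: [0.4102, -0.443, 0.0188]
tool_rot: [-3.141, 0.001, 0.163]
force: [0.1, -0.3, -1.8]
grip_width: 0.0215
finger_force: 39.9
clock: 25.0
position: [0.4106, -0.4434, 0.016]
tool_rot: [3.142, -0.001, 0.162]
force: [-6.1, 8.4, 33.0]
grip_width: 0.0214
finger_force: 58.2
```

```bash
python3 -m inch '[[0,0,-0.0012,0,0,0,1],[0,0,0,0,0,0,1]]' && python3 -m inch '[[0,0,0,0,0,0,0.65],[0,0,0,0,0,0,0.6],[0,0,0,0,0,0,0.55],[0,0,0,0,0,0,0.55]]' && python3 -m inch '[[0,0,-0.02,0,0,0,0.55],[0,0,-0.04,0,0,0,0.5],[0,0,-0.04,0,0,0,0.5],[0,0,-0.03,0,0,0,0.5],[0,0,0,0,0,0,0.5]]' && python3 look.py 13 wrist,side large_1,seat_large; python3 meas.py wrist m13 large_1:.03 tray:.016
```

```text
clock: 25.2
position: [0.4106, -0.4434, 0.0162]
tool_rot: [3.141, -0.001, 0.163]
force: [-2.8, 3.0, 15.0]
grip_width: 0.0217
finger_force: 48.5
clock: 25.6
position: [0.4104, -0.4431, 0.0154]
tool_rot: [-3.141, 0.0, 0.163]
force: [0.1, 0.2, -0.4]
grip_width: 0.0387
finger_force: 0.0
clock: 26.1
position: [0.4116, -0.4446, 0.1493]
tool_rot: [3.137, -0.004, 0.163]
force: [0.0, -0.7, -0.2]
grip_width: 0.0428
finger_force: 0.0
t 26.1 p [ 0.4116 -0.4446  0.1493] rpy [ 3.137 -0.004  0.163] F [ 0.  -0.7 -0.2] w 0.0428 gf 0.0 q [ 0.36  0.65  0.55  1.75 -0.44  0.85 -0.3 ]
wrist
   large_1 0.88 [316. 224.] [ 0.4123 -0.4439  0.002 ]
   large_1 0.63 [ 68. 223.] [ 0.3782 -0.2318  0.002 ]
   seat_large 0.97 [319. 221.] [ 0.416  -0.4458  0.006 ]
   seat_large 0.65 [491. 220.] [ 0.4403 -0.5905  0.006 ]
side
   large_1 0.97 [215. 270.] [ 0.3713 -0.2323  0.002 ]
   large_1 0.72 [365. 211.] [ 0.8034 -0.1577  0.002 ]
   seat_large 0.84 [263. 327.] [ 0.4152 -0.4415  0.006 ]
t 26.4 p [ 0.4101 -0.4428  0.1445] rpy [-3.14e+00  1.00e-03  1.63e-01] F [-0.  -0.7 -0.6] w 0.0428 gf 0.0 q [ 0.36  0.66  0.54  1.76 -0.44  0.85 -0.3 ]
large_1 0.74 rect c [ 368.7 -242.7] size [103.1  52.1] ang 16.0 axis [ 368.  -242.8]
tray 0.76 rect c [ 440.7 -464.5] size [171.  116.5] ang 9.3 axis [ 426. -459.]
```

```bash
python3 -m inch '[[0.003,0,0.04,0,0,0,1],[0,0,0.04,0,0,0,1],[0,0,0.015,0,0,0,1],[0,0,0,0,0,0,1],[0,0,0,0,0,0,1]]' && python3 -m inch '[[0,0,0.005,0,0,0,1],[0,0,0.003,0,0,0,1],[0,0,0,0,0,0,1]]' && python3 -m inch '[[0,0,0.002,0,0,0,1],[0,0,0,0,0,0,1]]' && python3 -m inch '[[0,0,0.002,0,0,0,1],[0,0,0,0,0,0,1]]' && python3 -m inch '[[0,0,0.001,0,0,0,1],[0,0,0,0,0,0,1]]'
```

```text
clock: 27.05
position: [0.4135, -0.4435, 0.0517]
tool_rot: [3.141, -0.0, 0.162]
force: [-0.5, -0.7, 0.3]
grip_width: -0.0002
finger_force: 0.0
clock: 27.35
position: [0.4136, -0.4427, 0.0428]
tool_rot: [3.141, -0.0, 0.163]
force: [0.1, 0.3, 0.9]
grip_width: -0.0001
finger_force: 0.0
clock: 27.55
position: [0.4134, -0.4426, 0.0406]
tool_rot: [-3.142, -0.0, 0.163]
force: [-0.7, 0.2, -0.8]
grip_width: 0.0001
finger_force: 0.0
clock: 27.75
position: [0.4134, -0.4426, 0.0384]
tool_rot: [-3.141, 0.0, 0.163]
force: [0.6, 0.3, -0.4]
grip_width: -0.0001
finger_force: 0.0
clock: 27.95
position: [0.4134, -0.4426, 0.0375]
tool_rot: [-3.141, 0.0, 0.163]
force: [0.7, 0.2, 0.2]
grip_width: -0.0001
finger_force: 0.0
```

```bash
python3 -m inch '[[0,0,0.0015,0,0,0,1],[0,0,0,0,0,0,1]]' && python3 -m inch '[[0,0,0.0015,0,0,0,1],[0,0,0,0,0,0,1]]' && python3 -m inch '[[0,0,0.001,0,0,0,1],[0,0,0,0,0,0,1]]'
```

```text
clock: 28.15
position: [0.4134, -0.4426, 0.0359]
tool_rot: [-3.141, 0.0, 0.163]
force: [-0.2, -0.5, -0.2]
grip_width: 0.0001
finger_force: 0.0
clock: 28.35
position: [0.4134, -0.4426, 0.0344]
tool_rot: [-3.141, 0.0, 0.163]
force: [0.1, 1.0, -0.5]
grip_width: -0.0001
finger_force: 0.0
clock: 28.55
position: [0.4134, -0.4427, 0.0336]
tool_rot: [3.142, -0.0, 0.163]
force: [-0.1, 0.4, 1.6]
grip_width: 0.0001
finger_force: 0.6
```

```bash
python3 -m inch '[[0,0,-0.04,0,0,0,1],[-0.042,0,0,0,0,0,1],[-0.042,0,0,0,0,0,1],[0,0,0,0,0,0,1],[0,0,0.03,0,0,0,1]]' && python3 -m inch '[[0,0,0.015,0,0,0,1],[0,0,0.009,0,0,0,1],[0,0,0,0,0,0,1],[0,0,0,0,0,0,1]]' && python3 -m inch '[[0.003,0,0,0,0,0,1],[0.002,0,0,0,0,0,1],[0.002,0,0,0,0,0,1],[0,0,0,0,0,0,1]]'
```

```text
clock: 29.05
position: [0.3307, -0.4584, 0.0461]
tool_rot: [3.137, -0.003, 0.161]
force: [1.8, -0.5, 0.0]
grip_width: 0.0001
finger_force: 0.0
clock: 29.45
position: [0.3306, -0.4565, 0.0199]
tool_rot: [3.141, 0.0, 0.163]
force: [-0.2, 0.3, 0.1]
grip_width: 0.0003
finger_force: 0.0
clock: 29.85
position: [0.338, -0.4551, 0.0198]
tool_rot: [3.141, -0.0, 0.163]
force: [0.2, 0.4, -0.0]
grip_width: -0.0001
finger_force: 0.0
```

```bash
cat > g.py <<'E'
import sys,numpy as np
from workcell import telemetry
s=telemetry.observe(); f=np.array(s['force']); h=np.hypot(f[0],f[1])
print('G',np.round(s['position'],4),np.round(f,1)); sys.exit(h>float(sys.argv[1]))
E
python3 -m inch '[[0.002,0,0,0,0,0,1],[0,0,0,0,0,0,1]]' >/dev/null && python3 g.py 4.5 && python3 -m inch '[[0.001,0,0,0,0,0,1],[0,0,0,0,0,0,1]]'  >/dev/null&& python3 g.py 4.5 && python3 -m inch '[[0.001,0,0,0,0,0,1],[0,0,0,0,0,0,1]]'  >/dev/null&& python3 g.py 4.5 && python3 -m inch '[[0.001,0,0,0,0,0,1],[0,0,0,0,0,0,1]]' >/dev/null && python3 g.py 4.5 && python3 -m inch '[[0.001,0,0,0,0,0,1],[0,0,0,0,0,0,1]]' >/dev/null && python3 g.py 4.5 && python3 -m inch '[[0.001,0,0,0,0,0,1],[0,0,0,0,0,0,1]]' >/dev/null && python3 g.py 4.5
```

```text
G [ 0.3397 -0.4548  0.0196] [-0.2  0.6 -0.4]False
```

```bash
sed -i 's/sys.exit(h>float(sys.argv\[1\]))/sys.exit(int(h>float(sys.argv[1])))/' g.py
python3 -m inch '[[0.001,0,0,0,0,0,1],[0,0,0,0,0,0,1]]'  >/dev/null&& python3 g.py 4.5 && python3 -m inch '[[0.001,0,0,0,0,0,1],[0,0,0,0,0,0,1]]'  >/dev/null&& python3 g.py 4.5 && python3 -m inch '[[0.001,0,0,0,0,0,1],[0,0,0,0,0,0,1]]' >/dev/null && python3 g.py 4.5 && python3 -m inch '[[0.001,0,0,0,0,0,1],[0,0,0,0,0,0,1]]' >/dev/null && python3 g.py 4.5 && python3 -m inch '[[0.001,0,0,0,0,0,1],[0,0,0,0,0,0,1]]' >/dev/null && python3 g.py 4.5&& python3 -m inch '[[0.001,0,0,0,0,0,1],[0,0,0,0,0,0,1]]' >/dev/null && python3 g.py 4.5&& python3 -m inch '[[0.001,0,0,0,0,0,1],[0,0,0,0,0,0,1]]' >/dev/null && python3 g.py 4.5&& python3 -m inch '[[0.001,0,0,0,0,0,1],[0,0,0,0,0,0,1]]' >/dev/null && python3 g.py 4.5
```

```text
G [ 0.3405 -0.4547  0.0196] [-0.7  0.3  0.1]
G [ 0.3414 -0.4545  0.0196] [-0.7 -0.8 -0.1]
G [ 0.3425 -0.4543  0.0196] [ 0.3  1.1 -0.2]
G [ 0.3435 -0.4542  0.0196] [ 0.2 -1.2  0.2]
G [ 0.3445 -0.454   0.0196] [ 0.4 -0.2 -0.1]
G [ 0.3453 -0.4539  0.0196] [-1.4  0.3  0.1]
G [ 0.3463 -0.4537  0.0196] [-1.2 -0.3  0.9]
G [ 0.3474 -0.4535  0.0196] [-0.7  0.1  0.9]
```

```bash
python3 -m inch '[[0.001,0,0,0,0,0,1],[0,0,0,0,0,0,1]]'  >/dev/null&& python3 g.py 5 && python3 -m inch '[[0.001,0,0,0,0,0,1],[0,0,0,0,0,0,1]]'  >/dev/null&& python3 g.py 5 && python3 -m inch '[[0.001,0,0,0,0,0,1],[0,0,0,0,0,0,1]]' >/dev/null && python3 g.py 5 && python3 -m inch '[[0.001,0,0,0,0,0,1],[0,0,0,0,0,0,1]]' >/dev/null && python3 g.py 5 && python3 -m inch '[[0.001,0,0,0,0,0,1],[0,0,0,0,0,0,1]]' >/dev/null && python3 g.py 5&& python3 -m inch '[[0.001,0,0,0,0,0,1],[0,0,0,0,0,0,1]]' >/dev/null && python3 g.py 5&& python3 -m inch '[[0.001,0,0,0,0,0,1],[0,0,0,0,0,0,1]]' >/dev/null && python3 g.py 5&& python3 -m inch '[[0.001,0,0,0,0,0,1],[0,0,0,0,0,0,1]]' >/dev/null && python3 g.py 5
```

```text
G [ 0.3484 -0.4534  0.0196] [-1.2 -0.  -0.1]
G [ 0.3494 -0.4532  0.0196] [-1.4 -0.3  0. ]
G [ 0.3504 -0.453   0.0196] [-1.4 -0.7  0.8]
G [ 0.3514 -0.4528  0.0196] [-1.2 -0.2 -0.3]
G [ 0.3524 -0.4527  0.0196] [-0.5 -1.2 -0.3]
G [ 0.3534 -0.4525  0.0196] [-0.5 -0.4 -0.2]
G [ 0.3543 -0.4524  0.0196] [-1.1 -0.9 -0.1]
G [ 0.3554 -0.4522  0.0196] [-0.7  0.8 -0.2]
```

```bash
python3 -m inch '[[0.001,0,0,0,0,0,1],[0,0,0,0,0,0,1]]'  >/dev/null&& python3 g.py 5 && python3 -m inch '[[0.001,0,0,0,0,0,1],[0,0,0,0,0,0,1]]'  >/dev/null&& python3 g.py 5 && python3 -m inch '[[0.001,0,0,0,0,0,1],[0,0,0,0,0,0,1]]' >/dev/null && python3 g.py 5 && python3 -m inch '[[0.001,0,0,0,0,0,1],[0,0,0,0,0,0,1]]' >/dev/null && python3 g.py 5 && python3 -m inch '[[0.001,0,0,0,0,0,1],[0,0,0,0,0,0,1]]' >/dev/null && python3 g.py 5&& python3 -m inch '[[0.001,0,0,0,0,0,1],[0,0,0,0,0,0,1]]' >/dev/null && python3 g.py 5&& python3 -m inch '[[0.001,0,0,0,0,0,1],[0,0,0,0,0,0,1]]' >/dev/null && python3 g.py 5&& python3 -m inch '[[0.001,0,0,0,0,0,1],[0,0,0,0,0,0,1]]' >/dev/null && python3 g.py 5
```

```text
G [ 0.3563 -0.4521  0.0196] [-1.5  0.2 -0.4]
G [ 0.3573 -0.4519  0.0196] [-0.5 -0.1 -0. ]
G [ 0.3577 -0.4519  0.0196] [-4.2 -1.2  0.8]
G [ 0.3578 -0.4519  0.0195] [-9.7 -1.8  1.3]
```

```bash
python3 -m inch '[[-0.01,0,0,0,0,0,1],[-0.01,0,0,0,0,0,1],[0,0,-0.05,0,0,0,0.5],[0,0,-0.05,0,0,0,0.5],[0.038,0,-0.05,0,0,0,0.5]]' && python3 -m inch '[[0.038,0,0,0,0,0,0.5],[0,0,0,0,0,0,0.5],[0,0,0,0,0,0,0.5],[0,0,0,0,0,0,0.5]]' && python3 - <<'E'
from h import *
s=st(); c=calibration('wrist'); im=save('wrist','w14'); h=cv2.cvtColor(im,cv2.COLOR_RGB2HSV)
m=((h[...,0]>100)&(h[...,0]<125)&(h[...,1]>150)&(h[...,2]>60)).astype(np.uint8)
n,l,stt,ce=cv2.connectedComponentsWithStats(m)
for i in range(1,n):
    if stt[i,4]>25:
        x,y,w,hh,a=stt[i]; b=px2w([[x+w/2,y+hh-1],[x+w/2,y]],.022,'wrist',c); print(stt[i],b.round(4)[:,:2].tolist())
for d in landmark_of('large_1','wrist')[:3]: print(d['score'],d['xy'],px2w(d['xy'],.006,'wrist',c).round(4))
for d in landmark_of('slim_1','wrist')[:2]: print('slim',d['score'],d['xy'],px2w(d['xy'],.002,'wrist',c).round(4))
E
```

```text
clock: 34.55
position: [0.3655, -0.4516, 0.1622]
tool_rot: [3.141, 0.001, 0.157]
force: [0.3, -1.1, 0.3]
grip_width: 0.042
finger_force: 0.0
clock: 34.95
position: [0.4055, -0.4441, 0.1591]
tool_rot: [-3.141, 0.001, 0.162]
force: [0.1, 0.3, -0.2]
grip_width: 0.0428
finger_force: 0.0
t 34.95 p [ 0.4055 -0.4441  0.1591] rpy [-3.141e+00  1.000e-03  1.620e-01] F [ 0.1  0.3 -0.2] w 0.0428 gf 0.0 q [ 0.36  0.64  0.56  1.75 -0.43  0.87 -0.3 ]
[304 255  27  18 301] [[0.3652, -0.4506], [0.3807, -0.448]]
[ 72 257  31  36 488] [[0.3132, -0.2512], [0.347, -0.2524]]
[141 401   8  12  63] [[0.1871, -0.3037], [0.2009, -0.3035]]
[145 455  15  25  77] [[0.0969, -0.3128], [0.1313, -0.3122]]
0.93 [77.0, 214.1] [[ 0.3788 -0.2345  0.006 ]]
0.61 [318.6, 209.0] [[ 0.4172 -0.4431  0.006 ]]
slim 0.93 [205.5, 214.0] [[ 0.3958 -0.3448  0.002 ]]
```

```bash
python3 -m inch '[[-0.009,0.048,-0.02,0,0,0,0.5],[-0.010,0.048,-0.02,0,0,0,0.5],[-0.010,0.049,-0.02,0,0,0,0.5],[0,0,0,0,0,0,0.5],[0,0,0,0,0,0,0.5]]' && python3 -m inch '[[0,0,0,0,0,0,0.5],[0,0,0,0,0,0,0.5]]' >/dev/null && python3 meas.py wrist w15 reject_tray:.024 && python3 - <<'E'
from h import *
c=calibration('wrist'); im=cv2.imread('pics/w15.png')[...,::-1].copy(); h=cv2.cvtColor(im,cv2.COLOR_RGB2HSV)
m=(((h[...,0]<6)|(h[...,0]>174))&(h[...,1]>150)).astype(np.uint8)
ct=max(cv2.findContours(m,0,2)[0],key=cv2.contourArea); q=cv2.approxPolyDP(ct,4,True)[:,0]; print(q.tolist()); print(px2w(q,.024,'wrist',c).round(4)[:,:2].tolist())
print([ (d['score'],px2w(d['xy'],0,'wrist',c).round(4).tolist()) for d in landmark_of('reject_tray','wrist')[:1]])
E
```

```text
clock: 35.6
position: [0.4005, -0.5837, 0.2154]
tool_rot: [-3.142, 0.0, 0.16]
force: [-0.1, 0.6, -0.2]
grip_width: 0.0428
finger_force: 0.0
t 35.8 p [ 0.4023 -0.5815  0.2153] rpy [-3.14  -0.     0.164] F [-0.   0.2  0.2] w 0.0426 gf 0.0 q [ 0.56  0.74  0.57  1.39 -0.42  1.13 -0.21]
reject_tray 0.58 rect c [ 442.6 -591.8] size [124.4  88.1] ang 18.3 axis [ 445.7 -585.8]
[[372, 99], [280, 115], [303, 241], [385, 228]]
[[0.5132, -0.6131], [0.4864, -0.5333], [0.3708, -0.5721], [0.3977, -0.6511]]
[(0.6, [[0.4377, -0.5901, 0.0]])]
```

```bash
python3 -m inch '[[0.011,-0.045,0.02,0,0,0,0.5],[0.011,-0.045,0.02,0,0,0,0.5],[0.010,-0.045,0.04,0,0,0,0.5],[0,0,0.04,0,0,0,0.5],[0,0,0.035,0,0,0,0.5]]' && python3 -m inch '[[0,0,0,0,0,0,0.5],[0,0,0,0,0,0,0.5],[0,0,0,0,0,0,0.5]]' >/dev/null && python3 - <<'E'
from h import *
st(); go([.4118,-.4432,.0168],np.radians(99.35))
E
```

```text
clock: 36.45
position: [0.4121, -0.4516, 0.0674]
tool_rot: [-3.141, -0.001, 0.165]
force: [0.0, -0.5, 0.3]
grip_width: 0.0427
finger_force: 0.0
t 36.75 p [ 0.4116 -0.4544  0.0703] rpy [ 3.14e+00 -1.00e-03  1.63e-01] F [ 0.6 -0.4  0.6] w 0.0429 gf 0.0 q [ 0.42  0.77  0.48  1.77 -0.51  0.73 -0.23]
shift [ 0.0019 -0.0111  0.0535]
turn z (tool) -0.0007
```

```bash
python3 -m inch '[[0.002,-0.011,0,0,0,0,0.5],[0,0,0.025,0,0,0,0.5],[0,0,0.018,0,0,0,0.5],[0,0,0.0105,0,0,0,0.5],[0,0,0,0,0,0,0.5]]' && python3 -m inch '[[0,0,0,0,0,0,0.5],[0,0,0,0,0,0,1],[0,0,0,0,0,0,1],[0,0,0,0,0,0,1],[0,0,0,0,0,0,1]]' 40 && python3 -m inch '[[0,0,-0.01,0,0,0,1],[0,0,-0.02,0,0,0,1],[0,0,-0.03,0,0,0,1],[0,0,-0.03,0,0,0,1],[0,0,0,0,0,0,1]]' && python3 - <<'E'
from h import *
s=st(); c=calibration('wrist'); save('wrist','w16')
for d in landmark_of('large_1','wrist')[:3]:
    Q=px2w(d['xy'],s['position'][2]-.0105,'wrist',c); print(d['score'],d['xy'],'tool',((Q-s['position'])@rot(s)).round(4))
go([.4436-.003*.949,-.5831-.003*.314,.10],np.radians(108.3))
E
```

```text
clock: 37.25
position: [0.4115, -0.4419, 0.015]
tool_rot: [-3.141, -0.0, 0.163]
force: [-0.5, -0.2, -0.7]
grip_width: 0.0429
finger_force: 0.0
clock: 37.75
position: [0.4119, -0.4428, 0.0162]
tool_rot: [3.14, -0.001, 0.163]
force: [-0.3, 0.8, 13.6]
grip_width: 0.0217
finger_force: 42.1
clock: 38.25
position: [0.4124, -0.4437, 0.109]
tool_rot: [3.137, -0.003, 0.162]
force: [0.3, -0.5, -1.4]
grip_width: 0.0213
finger_force: 39.4
t 38.25 p [ 0.4124 -0.4437  0.109 ] rpy [ 3.137e+00 -3.000e-03  1.620e-01] F [ 0.3 -0.5 -1.4] w 0.0213 gf 39.4 q [ 0.38  0.71  0.52  1.78 -0.48  0.78 -0.27]
0.88 [316.8, 289.1] tool [[ 0.0032 -0.0006  0.0105]]
0.82 [29.7, 235.5] tool [[ 0.0306 -0.1334  0.01  ]]
shift [0.0057 0.1446 0.0059]
turn z (tool) -0.1564
```

```bash
python3 -m inch '[[0.002,0.036,0,0,0,0,1],[0.002,0.036,0,0,0,0,1],[0.002,0.036,0,0,0,0,1],[0,0.036,0,0,0,0,1],[0,0,0,0,0,-0.078,1]]' && python3 -m inch '[[0,0,0,0,0,-0.078,1],[0,0,0,0,0,0,1],[0,0,0,0,0,0,1],[0,0,0,0,0,0,1]]' && python3 - <<'E'
from h import *
st(); go([.4408,-.584,.016],np.radians(108.3))
E
```

```text
clock: 38.85
position: [0.4391, -0.5868, 0.1031]
tool_rot: [3.141, 0.002, 0.239]
force: [-1.3, 1.4, -1.2]
grip_width: 0.0211
finger_force: 39.6
clock: 39.25
position: [0.4406, -0.583, 0.1046]
tool_rot: [-3.141, 0.0, 0.317]
force: [0.2, -0.2, -1.2]
grip_width: 0.0213
finger_force: 39.6
t 39.25 p [ 0.4406 -0.583   0.1046] rpy [-3.141  0.     0.317] F [ 0.2 -0.2 -1.2] w 0.0213 gf 39.6 q [ 0.58  0.88  0.47  1.39 -0.44  0.97 -0.09]
shift [-0.0001  0.001   0.0886]
turn z (tool) -0.0023
```

```bash
python3 -m inch '[[0,0.001,0.03,0,0,0,1],[0,0,0.03,0,0,0,1],[0,0,0.015,0,0,0,1],[0,0,0,0,0,0,1],[0,0,0,0,0,0,1]]' && python3 g.py 6 && python3 -m inch '[[0,0,0.006,0,0,0,1],[0,0,0.004,0,0,0,1],[0,0,0,0,0,0,1],[0,0,0,0,0,0,1]]' && python3 -m inch '[[0,0,0.0015,0,0,0,1],[0,0,0.001,0,0,0,1],[0,0,0,0,0,0,1]]'
```

```text
clock: 39.75
position: [0.441, -0.5848, 0.0308]
tool_rot: [3.141, 0.0, 0.318]
force: [0.8, -0.4, -0.1]
grip_width: 0.0214
finger_force: 39.6
G [ 0.441  -0.5848  0.0308] [ 0.8 -0.4 -0.1]
clock: 40.15
position: [0.4409, -0.5844, 0.0201]
tool_rot: [3.141, -0.0, 0.319]
force: [-0.2, -0.3, -1.6]
grip_width: 0.0213
finger_force: 39.6
clock: 40.45
position: [0.4409, -0.5842, 0.0172]
tool_rot: [-3.141, 0.0, 0.319]
force: [0.5, 0.4, -2.9]
grip_width: 0.0213
finger_force: 39.6
```

```bash
python3 -m inch '[[0,0,0.0012,0,0,0,1],[0,0,0,0,0,0,1]]' && python3 -m inch '[[0,0,0,0,0,0,0.68],[0,0,0,0,0,0,0.66],[0,0,0,0,0,0,0.66]]' && python3 -m inch '[[0,0,-0.02,0,0,0,0.66],[0,0,-0.04,0,0,0,0.66],[0,0,-0.05,0,0,0,0.66],[0,0,-0.05,0,0,0,0.66],[0,0,-0.05,0,0,0,0.5]]' && python3 -m inch '[[0,0,0,0,0,0,0.5],[0,0,0,0,0,0,0.5]]' >/dev/null; python3 - <<'E'
from h import *
s=st(); c=calibration('wrist'); save('wrist','w17')
for d in landmark_of('large_1','wrist')[:3]: print(d['score'],d['xy'],px2w(d['xy'],.004,'wrist',c).round(4))
for d in landmark_of('slim_1','wrist')[:2]: print('slim',d['score'],d['xy'],px2w(d['xy'],.002,'wrist',c).round(4))
go([.374,-.2335,.21],np.radians(105.3))
E
```

```text
clock: 40.65
position: [0.4409, -0.5842, 0.016]
tool_rot: [-3.141, 0.0, 0.319]
force: [0.1, 0.4, -1.8]
grip_width: 0.0215
finger_force: 39.6
clock: 40.95
position: [0.4409, -0.5844, 0.0163]
tool_rot: [3.141, -0.0, 0.319]
force: [0.9, -0.3, 1.0]
grip_width: 0.0291
finger_force: 0.0
clock: 41.45
position: [0.4405, -0.5842, 0.2301]
tool_rot: [3.14, -0.0, 0.318]
force: [0.7, -0.6, 1.2]
grip_width: 0.042
finger_force: 0.0
t 41.65 p [ 0.441  -0.5847  0.229 ] rpy [ 3.139e+00 -1.000e-03  3.190e-01] F [ 0.6  0.5 -1.3] w 0.0427 gf 0.0 q [ 0.56  0.76  0.53  1.3  -0.39  1.18 -0.14]
0.77 [317.1, 202.2] [[ 0.445  -0.5838  0.004 ]]
0.2 [204.4, 171.7] [[ 0.4389 -0.4614  0.004 ]]
slim 0.84 [86.0, 173.1] [[ 0.3981 -0.3423  0.002 ]]
slim 0.46 [207.2, 173.8] [[ 0.4373 -0.4642  0.002 ]]
shift [ 0.0465 -0.3535  0.016 ]
turn z (tool) 0.0517
```

```bash
python3 -m inch '[[0.0055,-0.039,0,0,0,0.026,0.5],[0.005,-0.039,0,0,0,0.026,0.5],[0.005,-0.039,0,0,0,0,0.5],[0.005,-0.039,0,0,0,0,0.5],[0.005,-0.039,0,0,0,0,0.5]]' && python3 -m inch '[[0.004,-0.039,0,0,0,0,0.5],[0.004,-0.039,0,0,0,0,0.5],[0.004,-0.039,0.03,0,0,0,0.5],[0.004,-0.039,0.03,0,0,0,0.5],[0,0,0.03,0,0,0,0.5]]' && python3 -m inch '[[0,0,0,0,0,0,0.5],[0,0,0,0,0,0,0.5],[0,0,0,0,0,0,0.5]]' && python3 - <<'E'
from h import *
s=st(); c=calibration('wrist'); im=save('wrist','w18')
for d in landmark_of('large_1','wrist')[:2]: print(d['score'],d['xy'],px2w(d['xy'],.002,'wrist',c).round(4))
for d in landmark_of('slim_1','wrist')[:1]: print('slim',d['score'],d['xy'],px2w(d['xy'],.002,'wrist',c).round(4))
o=outline_of('large_1','wrist')[0]; m=o['region'].astype(np.uint8); ct=max(cv2.findContours(m,0,2)[0],key=cv2.contourArea); print(o['score'],o['rect'])
P=px2w(ct[:,0],.018,'wrist',c)[:,:2].astype(np.float32)*1000; print(cv2.minAreaRect(P))
h=cv2.cvtColor(im,cv2.COLOR_RGB2HSV); b=((h[...,0]>100)&(h[...,0]<125)&(h[...,1]>150)&(h[...,2]>60)&(m>0)); ys,xs=np.where(b)
tip=ct[ct[:,0,1]<ct[:,0,1].min()+3][:,0].mean(0); base=[xs.mean(),ys.mean()]; Q=px2w([tip,base],.018,'wrist',c); d=Q[0]-Q[1]; print(tip,base,Q.round(4).tolist(),np.degrees(np.arctan2(d[1],d[0])))
E
```

```text
clock: 42.3
position: [0.4102, -0.3881, 0.2253]
tool_rot: [-3.14, 0.001, 0.267]
force: [1.2, -0.7, 0.8]
grip_width: 0.0425
finger_force: 0.0
clock: 42.8
position: [0.3845, -0.2305, 0.1349]
tool_rot: [-3.139, 0.001, 0.271]
force: [1.3, -0.1, 1.1]
grip_width: 0.0428
finger_force: 0.0
clock: 43.1
position: [0.3857, -0.2364, 0.1372]
tool_rot: [3.141, -0.001, 0.265]
force: [0.2, -0.4, 0.5]
grip_width: 0.0428
finger_force: 0.0
t 43.1 p [ 0.3857 -0.2364  0.1372] rpy [ 3.141e+00 -1.000e-03  2.650e-01] F [ 0.2 -0.4  0.5] w 0.0428 gf 0.0 q [ 0.02  0.45  0.52  2.15 -0.38  0.63 -0.5 ]
0.66 [308.9, 234.9] [[ 0.3778 -0.2312  0.002 ]]
slim 0.81 [441.7, 249.2] [[ 0.3951 -0.3433  0.002 ]]
0.65 [287.7, 189.7, 330.2, 319.7]
((363.16900634765625, -235.75233459472656), (109.72917938232422, 33.77616882324219), 15.376936912536621)
[308.         191.85714286] [np.float64(310.4600760456274), np.float64(306.17110266159693)] [[0.4153, -0.221, 0.018], [0.3222, -0.2476, 0.018]] 15.967471191147261
```

```bash
python3 -m inch '[[-0.011,-0.0066,0.02,0,0,-0.009,0.45],[0,0,0.04,0,0,0,0.45],[0,0,0.02,0,0,0,0.45],[0,0,0,0,0,0,0.45],[0,0,0,0,0,0,0.45]]' && python3 - <<'E'
from h import *
s=st(); c=calibration('wrist'); im=save('wrist','w19')
for d in landmark_of('large_1','wrist')[:2]: print(d['score'],d['xy'],px2w(d['xy'],.002,'wrist',c).round(4))
go([.3734,-.2329,.010],np.radians(105.7))
E
```

```text
clock: 43.8
position: [0.373, -0.2322, 0.0568]
tool_rot: [3.142, 0.0, 0.275]
force: [-0.4, 0.1, 0.1]
grip_width: 0.0473
finger_force: 0.0
t 43.8 p [ 0.373  -0.2322  0.0568] rpy [3.142 0.    0.275] F [-0.4  0.1  0.1] w 0.0473 gf 0.0 q [ 0.14  0.59  0.37  2.22 -0.51  0.42 -0.37]
0.59 [316.8, 255.5] [[ 0.3772 -0.2305  0.002 ]]
shift [-0.0004  0.0006  0.0474]
turn z (tool) 0.0016
```

```bash
python3 -m inch '[[0,0,0.025,0,0,0,0.45],[0,0,0.015,0,0,0,0.45],[0,0,0.007,0,0,0,0.45],[0,0,0,0,0,0,0.45],[0,0,0,0,0,0,0.45]]' 40 && python3 g.py 6 && python3 -m inch '[[0,0,0,0,0,0,1],[0,0,0,0,0,0,1],[0,0,0,0,0,0,1],[0,0,0,0,0,0,1],[0,0,0,0,0,0,1]]' && python3 -m inch '[[0,0,-0.01,0,0,0,1],[0,0,-0.02,0,0,0,1],[0,0,-0.04,0,0,0,1],[0,0,-0.04,0,0,0,1],[0,0,0,0,0,0,1]]' && python3 -m inch '[[0,0,0,0,0,0,1],[0,0,0,0,0,0,1]]' >/dev/null; python3 - <<'E'
from h import *
s=st(); c=calibration('wrist'); save('wrist','w20')
for d in landmark_of('large_1','wrist')[:3]:
    Q=px2w(d['xy'],s['position'][2]-.008,'wrist',c); print(d['score'],d['xy'],'tool',((Q-s['position'])@rot(s)).round(4))
go([.4112,-.4435,.10],np.radians(99.35))
E
```

```text
clock: 44.4
position: [0.3734, -0.2321, 0.01]
tool_rot: [3.141, -0.001, 0.276]
force: [-0.1, -0.6, 0.5]
grip_width: 0.0469
finger_force: 0.0
G [ 0.3734 -0.2321  0.01  ] [-0.1 -0.6  0.5]
clock: 44.9
position: [0.3734, -0.232, 0.01]
tool_rot: [3.141, -0.001, 0.276]
force: [-1.6, 0.6, 14.7]
grip_width: 0.0215
finger_force: 38.5
clock: 45.4
position: [0.3745, -0.2325, 0.1234]
tool_rot: [3.138, -0.005, 0.276]
force: [0.4, 0.7, -2.6]
grip_width: 0.0213
finger_force: 40.0
t 45.6 p [ 0.3727 -0.2314  0.1188] rpy [-3.141  0.     0.276] F [ 0.   0.1 -1.3] w 0.0211 gf 40.0 q [ 0.03  0.47  0.51  2.19 -0.42  0.57 -0.45]
0.64 [314.1, 289.8] tool [[ 0.0041 -0.0019  0.008 ]]
shift [-0.0204  0.2145  0.0183]
turn z (tool) 0.1124
```

```bash
python3 -m inch '[[-0.004,0.036,0,0,0,0,1],[-0.004,0.036,0,0,0,0,1],[-0.004,0.036,0,0,0,0,1],[-0.004,0.036,0,0,0,0,1],[-0.004,0.036,0,0,0,0,1]]' && python3 -m inch '[[-0.003,0.034,0,0,0,0,1],[0,0,0.02,0,0,0.112,1],[0,0,0,0,0,0,1],[0,0,0,0,0,0,1],[0,0,0,0,0,0,1]]' && python3 - <<'E'
from h import *
st(); go([.4091,-.4437,.035],np.radians(99.35))
E
```

```text
clock: 46.2
position: [0.4022, -0.4118, 0.1181]
tool_rot: [-3.14, 0.001, 0.275]
force: [0.1, -0.3, -1.7]
grip_width: 0.0214
finger_force: 39.9
clock: 46.7
position: [0.4092, -0.4435, 0.0995]
tool_rot: [-3.141, 0.0, 0.167]
force: [0.3, -0.5, -0.2]
grip_width: 0.0217
finger_force: 40.0
t 46.7 p [ 0.4092 -0.4435  0.0995] rpy [-3.141  0.     0.167] F [ 0.3 -0.5 -0.2] w 0.0217 gf 40.0 q [ 0.4   0.72  0.49  1.78 -0.47  0.76 -0.27]
shift [-0.0001  0.0002  0.0645]
turn z (tool) 0.0033
```

```bash
python3 -m inch '[[0,0,0.03,0,0,0.003,1],[0,0,0.02,0,0,0,1],[0,0,0.0145,0,0,0,1],[0,0,0,0,0,0,1],[0,0,0,0,0,0,1]]' && python3 - <<'E'
from h import *
c=calibration('wrist'); s=st(); p=s['position']; im=save('wrist','w21')
h=cv2.cvtColor(im,cv2.COLOR_RGB2HSV); m=((h[...,0]>15)&(h[...,0]<34)&(h[...,1]>120))
for r in (203,222,226): print(r,np.where(np.diff(m[r,250:400].astype(int)))[0]+251)
print('cols',np.where(np.diff(m[180:240,316].astype(int)))[0]+181,np.where(np.diff(m[180:240,290].astype(int)))[0]+181)
t=lambda uv,z:((px2w([uv],z,'wrist',c)-p)@rot(s))[0,:2].round(4)
r=226; e=np.where(np.diff(m[r,250:400].astype(int)))[0]+251
for z in (.006,.016): print([t((x,r),z) for x in e])
for cc in (290,318):
    e=np.where(np.diff(m[180:240,cc].astype(int)))[0]+181; print(cc,[t((cc,y),.016) for y in e])
for d in landmark_of('large_1','wrist')[:1]: print(d['xy'],t(d['xy'],p[2]-.008))
E
```

```text
clock: 47.2
position: [0.4093, -0.4442, 0.0354]
tool_rot: [3.141, -0.0, 0.161]
force: [0.2, 0.1, -2.5]
grip_width: 0.0214
finger_force: 40.0
t 47.2 p [ 0.4093 -0.4442  0.0354] rpy [ 3.141 -0.     0.161] F [ 0.2  0.1 -2.5] w 0.0214 gf 40.0 q [ 0.44  0.81  0.43  1.8  -0.52  0.65 -0.23]
203 [301 331]
222 [278 308 326 354 386]
226 [278 307 327 354 386]
cols [194 216] [213 230]
[array([ 0.0298, -0.0206]), array([ 0.0298, -0.0056]), array([0.0298, 0.0047]), array([0.0298, 0.0186]), array([0.0298, 0.0351])]
[array([ 0.0325, -0.0194]), array([ 0.0325, -0.0054]), array([0.0325, 0.0043]), array([0.0325, 0.0174]), array([0.0325, 0.033 ])]
290 [array([ 0.039 , -0.0135]), array([ 0.0305, -0.0137])]
318 [array([ 0.0481, -0.    ]), array([ 0.0375, -0.    ])]
[581.4, 255.8] [0.0212 0.1223]
```

```bash
python3 -m inch '[[0,-0.0007,0.008,0,0,0,1],[0,0,0.005,0,0,0,1],[0,0,0.003,0,0,0,1],[0,0,0,0,0,0,1]]' && python3 -m inch '[[0,0,0.0015,0,0,0,1],[0,0,0.001,0,0,0,1],[0,0,0,0,0,0,1]]' && python3 g.py 99
```

```text
clock: 47.7
position: [0.4088, -0.4431, 0.0181]
tool_rot: [-3.141, 0.001, 0.161]
force: [-1.1, 0.2, -0.6]
grip_width: 0.0214
finger_force: 40.0
clock: 48.0
position: [0.409, -0.4434, 0.0163]
tool_rot: [3.141, -0.0, 0.161]
force: [-0.5, -0.1, -0.7]
grip_width: 0.0213
finger_force: 40.4
G [ 0.409  -0.4434  0.0163] [-0.5 -0.1 -0.7]
```

Release, lift, then touch the barrel top to check the seat height.

```bash
python3 -m inch '[[0,0,0,0,0,0,0.65],[0,0,0,0,0,0,0.6],[0,0,0,0,0,0,0.55],[0,0,0,0,0,0,0.55]]' && python3 -m inch '[[0,0,-0.02,0,0,0,0.55],[0,0,-0.02,0,0,0,0.55],[0,0,0,0,0,0,1],[0.003,0,0,0,0,0,1],[0,0,0,0,0,0,1]]' && python3 -m inch '[[0,0,0,0,0,0,1],[0,0,0.01,0,0,0,1],[0,0,0.005,0,0,0,1],[0,0,0.0035,0,0,0,1],[0,0,0,0,0,0,1]]' && python3 g.py 5 && python3 -m inch '[[0,0,0.0015,0,0,0,1],[0,0,0,0,0,0,1]]' >/dev/null && python3 g.py 5 && python3 -m inch '[[0,0,0.0015,0,0,0,1],[0,0,0,0,0,0,1]]'
```

```text
clock: 48.4
position: [0.4091, -0.4433, 0.0162]
tool_rot: [3.142, -0.0, 0.161]
force: [-0.2, 0.5, -0.0]
grip_width: 0.0381
finger_force: 0.0
clock: 48.9
position: [0.4123, -0.4423, 0.0555]
tool_rot: [-3.141, 0.0, 0.161]
force: [-0.6, 0.9, 0.0]
grip_width: 0.0003
finger_force: 0.0
clock: 49.4
position: [0.4116, -0.4426, 0.0369]
tool_rot: [-3.141, 0.001, 0.161]
force: [0.1, -0.2, 0.6]
grip_width: 0.0001
finger_force: 0.0
G [ 0.4116 -0.4426  0.0369] [ 0.1 -0.2  0.6]
G [ 0.412  -0.4429  0.0362] [ 0.2 -0.   0.7]
clock: 49.8
position: [0.412, -0.4428, 0.0346]
tool_rot: [3.142, -0.0, 0.161]
force: [-0.3, -0.1, -0.4]
grip_width: -0.0003
finger_force: 0.0
```

```bash
python3 -m inch '[[0,0,-0.04,0,0,0,1],[-0.041,0,0,0,0,0,1],[-0.041,0,0,0,0,0,1],[0,0,0,0,0,0,1],[0,0,0.03,0,0,0,1]]' && python3 -m inch '[[0,0,0.015,0,0,0,1],[0,0,0.009,0,0,0,1],[0,0,0,0,0,0,1],[0,0,0,0,0,0,1]]' && python3 -m inch '[[0.003,0,0,0,0,0,1],[0.003,0,0,0,0,0,1],[0.003,0,0,0,0,0,1],[0.002,0,0,0,0,0,1],[0,0,0,0,0,0,1]]'
```

```text
clock: 50.3
position: [0.3313, -0.458, 0.0473]
tool_rot: [3.137, -0.003, 0.159]
force: [1.4, -0.1, -0.5]
grip_width: -0.0002
finger_force: 0.0
clock: 50.7
position: [0.3311, -0.4561, 0.021]
tool_rot: [3.141, 0.0, 0.161]
force: [-0.1, 1.3, -0.0]
grip_width: 0.0001
finger_force: 0.0
clock: 51.2
position: [0.3424, -0.4541, 0.0208]
tool_rot: [3.141, -0.0, 0.161]
force: [0.2, 0.9, -0.3]
grip_width: 0.0002
finger_force: 0.0
```

```bash
python3 g.py 4.5 && python3 -m inch '[[0.001,0,0,0,0,0,1],[0.001,0,0,0,0,0,1]]'  >/dev/null&& python3 g.py 4.5 && python3 -m inch '[[0.001,0,0,0,0,0,1],[0,0,0,0,0,0,1]]'  >/dev/null&& python3 g.py 4.5 && python3 -m inch '[[0.001,0,0,0,0,0,1],[0,0,0,0,0,0,1]]' >/dev/null && python3 g.py 4.5 && python3 -m inch '[[0.001,0,0,0,0,0,1],[0,0,0,0,0,0,1]]' >/dev/null && python3 g.py 4.5 && python3 -m inch '[[0.001,0,0,0,0,0,1],[0,0,0,0,0,0,1]]' >/dev/null && python3 g.py 4.5&& python3 -m inch '[[0.001,0,0,0,0,0,1],[0,0,0,0,0,0,1]]' >/dev/null && python3 g.py 4.5&& python3 -m inch '[[0.001,0,0,0,0,0,1],[0,0,0,0,0,0,1]]' >/dev/null && python3 g.py 4.5&& python3 -m inch '[[0.001,0,0,0,0,0,1],[0,0,0,0,0,0,1]]' >/dev/null && python3 g.py 4.5
```

```text
G [ 0.3424 -0.4541  0.0208] [ 0.2  0.9 -0.3]
G [ 0.3436 -0.4539  0.0207] [-2.1 -0.8  0.9]
G [ 0.3448 -0.4537  0.0206] [-1.5  0.3 -0.1]
G [ 0.3459 -0.4535  0.0207] [-2.  -0.1  0.5]
G [ 0.3469 -0.4534  0.0207] [-1.1 -0.8  0.3]
G [ 0.348  -0.4532  0.0207] [-1.4 -0.8  0.5]
G [ 0.3489 -0.453   0.0206] [-1.2 -1.1  1.5]
G [ 0.35   -0.4529  0.0207] [-0.4 -0.6  0.3]
G [ 0.3509 -0.4527  0.0207] [-0.8 -0.5  1.1]
```

```bash
python3 g.py 4.5 && python3 -m inch '[[0.001,0,0,0,0,0,1],[0,0,0,0,0,0,1]]'  >/dev/null&& python3 g.py 4.5 && python3 -m inch '[[0.001,0,0,0,0,0,1],[0,0,0,0,0,0,1]]'  >/dev/null&& python3 g.py 4.5 && python3 -m inch '[[0.001,0,0,0,0,0,1],[0,0,0,0,0,0,1]]' >/dev/null && python3 g.py 4.5 && python3 -m inch '[[0.001,0,0,0,0,0,1],[0,0,0,0,0,0,1]]' >/dev/null && python3 g.py 4.5 && python3 -m inch '[[0.001,0,0,0,0,0,1],[0,0,0,0,0,0,1]]' >/dev/null && python3 g.py 4.5&& python3 -m inch '[[0.001,0,0,0,0,0,1],[0,0,0,0,0,0,1]]' >/dev/null && python3 g.py 4.5&& python3 -m inch '[[0.001,0,0,0,0,0,1],[0,0,0,0,0,0,1]]' >/dev/null && python3 g.py 4.5&& python3 -m inch '[[0.001,0,0,0,0,0,1],[0,0,0,0,0,0,1]]' >/dev/null && python3 g.py 4.5
```

```text
G [ 0.3509 -0.4527  0.0207] [-0.8 -0.5  1.1]
G [ 0.3519 -0.4526  0.0207] [-1.2 -0.5  0.4]
G [ 0.3529 -0.4524  0.0207] [-1.4 -1.   0.7]
G [ 0.3539 -0.4522  0.0207] [-0.1 -1.3  0.3]
G [ 0.3549 -0.4521  0.0207] [-1.2 -0.4  0.1]
G [ 0.3559 -0.4519  0.0207] [-1.4 -0.3  0.6]
G [ 0.3568 -0.4517  0.0207] [-0.6 -0.6  0.3]
G [ 0.3578 -0.4516  0.0207] [-0.8 -1.4  0.3]
G [ 0.3588 -0.4514  0.0207] [-0.2 -0.7  1. ]
```

```bash
python3 -m inch '[[0.001,0,0,0,0,0,1],[0,0,0,0,0,0,1]]'  >/dev/null&& python3 g.py 4.5 && python3 -m inch '[[0.001,0,0,0,0,0,1],[0,0,0,0,0,0,1]]'  >/dev/null&& python3 g.py 4.5 && python3 -m inch '[[0.001,0,0,0,0,0,1],[0,0,0,0,0,0,1]]' >/dev/null && python3 g.py 4.5 && python3 -m inch '[[0.001,0,0,0,0,0,1],[0,0,0,0,0,0,1]]' >/dev/null && python3 g.py 4.5 && python3 -m inch '[[0.001,0,0,0,0,0,1],[0,0,0,0,0,0,1]]' >/dev/null && python3 g.py 4.5&& python3 -m inch '[[0.001,0,0,0,0,0,1],[0,0,0,0,0,0,1]]' >/dev/null && python3 g.py 4.5&& python3 -m inch '[[0.001,0,0,0,0,0,1],[0,0,0,0,0,0,1]]' >/dev/null && python3 g.py 4.5&& python3 -m inch '[[0.001,0,0,0,0,0,1],[0,0,0,0,0,0,1]]' >/dev/null && python3 g.py 4.5&& python3 -m inch '[[0.001,0,0,0,0,0,1],[0,0,0,0,0,0,1]]' >/dev/null && python3 g.py 4.5&& python3 -m inch '[[0.001,0,0,0,0,0,1],[0,0,0,0,0,0,1]]' >/dev/null && python3 g.py 4.5&& python3 -m inch '[[0.001,0,0,0,0,0,1],[0,0,0,0,0,0,1]]' >/dev/null && python3 g.py 4.5&& python3 -m inch '[[0.001,0,0,0,0,0,1],[0,0,0,0,0,0,1]]' >/dev/null && python3 g.py 4.5
```

```text
G [ 0.3598 -0.4513  0.0207] [-0.9 -1.3 -0.2]
G [ 0.3608 -0.4511  0.0207] [-1.4 -0.7  0.2]
G [ 0.3618 -0.451   0.0207] [-1.9 -0.5  1. ]
G [ 0.3628 -0.4508  0.0207] [-1.7 -1.   0.4]
G [ 0.3638 -0.4506  0.0207] [-0.7 -0.8  1. ]
G [ 0.3648 -0.4505  0.0207] [-1.  -0.6  0.2]
G [ 0.3658 -0.4503  0.0207] [-1.6 -0.   0.6]
G [ 0.3668 -0.4502  0.0207] [-0.7 -1.   1.3]
G [ 0.3677 -0.45    0.0207] [-1.4 -0.3  0.8]
G [ 0.3684 -0.4499  0.0207] [-4.5 -0.6  1.5]
```

```bash
python3 -m inch '[[0.0006,0,0,0,0,0,1],[0,0,0,0,0,0,1]]' && python3 -m inch '[[-0.01,0,0,0,0,0,1],[-0.02,0,0,0,0,0,1],[0,0,-0.05,0,0,0,0.5],[0,0,-0.05,0,0,0,0.5],[0.03,0,-0.05,0,0,0,0.5]]' && python3 -m inch '[[0.03,-0.04,0,0,0,0,0.5],[0,-0.04,0,0,0,0,0.5],[0,0,0,0,0,0,0.5],[0,0,0,0,0,0,0.5],[0,0,0,0,0,0,0.5]]' && python3 - <<'E'
from h import *
s=st(); c=calibration('wrist'); im=save('wrist','w22')
for d in landmark_of('large_1','wrist')[:2]: print(d['score'],d['xy'],px2w(d['xy'],.006,'wrist',c).round(4))
for d in landmark_of('slim_1','wrist')[:1]: print('slim',d['score'],d['xy'],px2w(d['xy'],.002,'wrist',c).round(4))
o=outline_of('slim_1','wrist')[0]; m=o['region'].astype(np.uint8); ct=max(cv2.findContours(m,0,2)[0],key=cv2.contourArea); print(o['score'],o['rect'])
h=cv2.cvtColor(im,cv2.COLOR_RGB2HSV); b=((h[...,0]>5)&(h[...,0]<18)&(h[...,1]>170)&(m>0)); ys,xs=np.where(b)
tip=ct[ct[:,0,1]<ct[:,0,1].min()+3][:,0].mean(0); base=[xs[ys>ys.max()-8].mean(),ys.max()-3]; Q=px2w([tip,base],.016,'wrist',c); d=Q[0]-Q[1]; print(tip,base,Q.round(4).tolist(),np.degrees(np.arctan2(d[1],d[0])),np.linalg.norm(d))
E
```

```text
clock: 56.6
position: [0.3685, -0.4499, 0.0206]
tool_rot: [-3.141, 0.001, 0.16]
force: [-5.8, -1.6, 2.3]
grip_width: -0.0001
finger_force: 3.0
clock: 57.1
position: [0.3617, -0.4516, 0.1661]
tool_rot: [3.141, 0.001, 0.156]
force: [0.3, -0.2, 0.6]
grip_width: 0.0418
finger_force: 0.0
clock: 57.6
position: [0.3816, -0.3675, 0.1637]
tool_rot: [3.141, -0.0, 0.16]
force: [-1.0, 0.6, -0.5]
grip_width: 0.0427
finger_force: 0.0
t 57.6 p [ 0.3816 -0.3675  0.1637] rpy [ 3.141 -0.     0.16 ] F [-1.   0.6 -0.5] w 0.0427 gf 0.0 q [ 0.24  0.53  0.57  1.94 -0.4   0.79 -0.37]
0.85 [408.2, 193.8] [[ 0.4183 -0.442   0.006 ]]
0.76 [569.0, 189.3] [[ 0.4444 -0.5797  0.006 ]]
slim 0.56 [291.6, 197.8] [[ 0.3978 -0.3418  0.002 ]]
0.55 [269.7, 153.4, 315.4, 276.0]
[285.71428571 151.14285714] [np.float64(300.1951219512195), np.int64(271)] [[0.4378, -0.3324, 0.016], [0.3355, -0.3592, 0.016]] 14.72955280220365 0.1057377678124577
```

```bash
python3 -m inch '[[0.0147,-0.0214,0.02,0,0,0,0.5],[0,0,0.04,0,0,-0.112,0.5],[0,0,0.04,0,0,0,0.5],[0,0,0,0,0,0,0.5],[0,0,0,0,0,0,0.5]]' && python3 - <<'E'
from h import *
s=st(); c=calibration('wrist'); im=save('wrist','w23')
for d in landmark_of('slim_1','wrist')[:1]: print('slim',d['score'],d['xy'],px2w(d['xy'],.002,'wrist',c).round(4))
o=outline_of('slim_1','wrist')[0]; m=o['region'].astype(np.uint8); print(o['score'],o['rect'])
h=cv2.cvtColor(im,cv2.COLOR_RGB2HSV); b=((h[...,0]>4)&(h[...,0]<20)&(h[...,1]>150)); b=b.astype(np.uint8); b[:,:240]=0;b[:,400:]=0;b[:250]=0
n,l,S,ce=cv2.connectedComponentsWithStats(b); print([ (S[i].tolist()) for i in range(1,n) if S[i,4]>30])
ys,xs=np.where(m>0)
for y0 in range(ys.min(),ys.max(),12): k=xs[ys==y0]; print(y0,k.min(),k.max())
go([.3927,-.344,.012],np.radians(105.6))
E
```

```text
clock: 58.3
position: [0.3923, -0.3439, 0.064]
tool_rot: [-3.141, 0.001, 0.271]
force: [0.4, -0.0, 0.5]
grip_width: 0.0427
finger_force: 0.0
t 58.3 p [ 0.3923 -0.3439  0.064 ] rpy [-3.141e+00  1.000e-03  2.710e-01] F [ 0.4 -0.   0.5] w 0.0427 gf 0.0 q [ 0.3   0.66  0.42  2.01 -0.49  0.57 -0.24]
slim 0.98 [316.9, 253.8] [[ 0.395  -0.3426  0.002 ]]
0.95 [282.5, 188.2, 353.6, 360.7]
[[304, 319, 29, 42, 772]]
186 314 323
198 298 340
210 293 345
222 305 332
234 305 332
246 305 333
258 305 333
270 304 331
282 305 331
294 286 351
306 284 353
318 294 349
330 311 325
342 306 330
354 304 332
shift [-0.0008 -0.0003  0.0533]
turn z (tool) -0.0002
```

```bash
python3 -m inch '[[0,0,0.025,0,0,0,0.5],[0,0,0.018,0,0,0,0.5],[0,0,0.009,0,0,0,0.5],[0,0,0,0,0,0,0.5],[0,0,0,0,0,0,0.5]]' 40 && python3 g.py 6 && python3 -m inch '[[0,0,0,0,0,0,1],[0,0,0,0,0,0,1],[0,0,0,0,0,0,1],[0,0,0,0,0,0,1],[0,0,0,0,0,0,1]]' && python3 -m inch '[[0,0,-0.01,0,0,0,1],[0,0,-0.02,0,0,0,1],[0,0,-0.03,0,0,0,1],[0,0,-0.03,0,0,0,1],[0,0,0,0,0,0,1]]' && python3 -m inch '[[0,0,0,0,0,0,1],[0,0,0,0,0,0,1]]' >/dev/null; python3 - <<'E'
from h import *
s=st(); c=calibration('wrist'); save('wrist','w24')
for d in landmark_of('slim_1','wrist')[:3]:
    Q=px2w(d['xy'],s['position'][2]-.010,'wrist',c); print(d['score'],d['xy'],'tool',((Q-s['position'])@rot(s)).round(4))
go([.4222-.0036*.987,-.4932-.0036*.162,.095],np.radians(99.35))
E
```

```text
clock: 58.95
position: [0.3932, -0.3436, 0.0125]
tool_rot: [3.141, -0.001, 0.273]
force: [-0.4, -0.1, -0.4]
grip_width: 0.0427
finger_force: 0.0
G [ 0.3932 -0.3436  0.0125] [-0.4 -0.1 -0.4]
clock: 59.45
position: [0.3932, -0.3434, 0.0124]
tool_rot: [3.141, -0.001, 0.273]
force: [-0.5, 0.9, 12.2]
grip_width: 0.014
finger_force: 38.9
clock: 59.95
position: [0.394, -0.3442, 0.1052]
tool_rot: [3.138, -0.003, 0.273]
force: [-0.4, -0.0, -1.1]
grip_width: 0.0138
finger_force: 39.5
t 60.15 p [ 0.3926 -0.3428  0.1011] rpy [-3.141  0.     0.273] F [-0.2  0.3 -1.4] w 0.0144 gf 39.5 q [ 0.26  0.61  0.48  2.   -0.45  0.64 -0.27]
0.81 [315.4, 289.4] tool [[ 0.0034 -0.0013  0.01  ]]
0.3 [495.9, 224.0] tool [[0.0361 0.0812 0.0099]]
shift [-0.0154  0.1524  0.0057]
turn z (tool) 0.1095
```

```bash
python3 -m inch '[[-0.004,0.038,0,0,0,0,1],[-0.004,0.038,0,0,0,0,1],[-0.004,0.038,0,0,0,0,1],[-0.0034,0.0384,0,0,0,0,1],[0,0,0.02,0,0,0.109,1]]' && python3 -m inch '[[0,0,0.02,0,0,0,1],[0,0,0.02,0,0,0,1],[0,0,0,0,0,0,1],[0,0,0,0,0,0,1]]' && python3 - <<'E'
from h import *
c=calibration('wrist'); s=st(); p=s['position']; im=save('wrist','w25')
h=cv2.cvtColor(im,cv2.COLOR_RGB2HSV); m=((h[...,0]>15)&(h[...,0]<34)&(h[...,1]>120))
t=lambda uv,z:((px2w([uv],z,'wrist',c)-p)@rot(s))[0,:2].round(4)
for r in (195,201,207,213,219,225,231): e=np.where(np.diff(m[r,240:400].astype(int)))[0]+241; print(r,e,[t((x,r),.006)[1] for x in e],[t((x,r),.016)[1] for x in e])
for cc in (296,318,336): e=np.where(np.diff(m[170:260,cc].astype(int)))[0]+171; print(cc,e,[t((cc,y),.016)[0] for y in e])
for d in landmark_of('slim_1','wrist')[:2]: print(d['xy'],t(d['xy'],p[2]-.010))
go([.4217-.0036*.987,-.493-.0036*.162,.035],np.radians(99.35))
E
```

```text
clock: 60.75
position: [0.4186, -0.4998, 0.0825]
tool_rot: [3.137, -0.001, 0.16]
force: [-0.4, 0.8, -0.5]
grip_width: 0.0141
finger_force: 39.6
clock: 61.15
position: [0.4186, -0.4941, 0.0413]
tool_rot: [-3.141, 0.001, 0.163]
force: [0.3, 0.3, 0.2]
grip_width: 0.0138
finger_force: 39.6
t 61.15 p [ 0.4186 -0.4941  0.0413] rpy [-3.141e+00  1.000e-03  1.630e-01] F [0.3 0.3 0.2] w 0.0138 gf 39.6 q [ 0.49  0.85  0.45  1.67 -0.51  0.74 -0.21]
195 [303 330] [np.float64(-0.0077), np.float64(0.0062)] [np.float64(-0.0073), np.float64(0.0059)]
201 [304 331] [np.float64(-0.0073), np.float64(0.0068)] [np.float64(-0.0069), np.float64(0.0064)]
207 [303 311 323 331] [np.float64(-0.0078), np.float64(-0.0036), np.float64(0.0027), np.float64(0.0068)] [np.float64(-0.0074), np.float64(-0.0035), np.float64(0.0025), np.float64(0.0064)]
213 [247 253 283 308 326 350] [np.float64(-0.0374), np.float64(-0.0342), np.float64(-0.0184), np.float64(-0.0052), np.float64(0.0042), np.float64(0.0169)] [np.float64(-0.0353), np.float64(-0.0323), np.float64(-0.0174), np.float64(-0.005), np.float64(0.004), np.float64(0.0159
[... 249 characters left out ...]
.0055), np.float64(0.016)]
225 [246 254 284 286 347 350] [np.float64(-0.0383), np.float64(-0.034), np.float64(-0.0181), np.float64(-0.017), np.float64(0.0155), np.float64(0.0171)] [np.float64(-0.0362), np.float64(-0.0322), np.float64(-0.0171), np.float64(-0.0161), np.float64(0.0146), np.float64(0.0161)]
231 [242 254] [np.float64(-0.0406), np.float64(-0.0342)] [np.float64(-0.0384), np.float64(-0.0323)]
296 [208 220 255] [np.float64(0.0401), np.float64(0.034), np.float64(0.0154)]
318 [192 207] [np.float64(0.0481), np.float64(0.0406)]
336 [208 220 254] [np.float64(0.0401), np.float64(0.034), np.float64(0.016)]
[315.7, 290.0] [ 0.0029 -0.0012]
shift [-0.0009 -0.0011  0.0074]
turn z (tool) 0.0005
```

```bash
python3 -m inch '[[0.0003,0,0.01,0,0,0,1],[0,0,0.008,0,0,0,1],[0,0,0.0045,0,0,0,1],[0,0,0,0,0,0,1],[0,0,0,0,0,0,1]]' && python3 g.py 5 && python3 -m inch '[[0,0,0.0015,0,0,0,1],[0,0,0,0,0,0,1]]' && python3 g.py 5 && python3 -m inch '[[0,0,0.001,0,0,0,1],[0,0,0,0,0,0,1]]'
```

```text
clock: 61.75
position: [0.4192, -0.4941, 0.019]
tool_rot: [-3.142, 0.0, 0.164]
force: [0.3, -0.1, -2.6]
grip_width: 0.0145
finger_force: 39.6
G [ 0.4192 -0.4941  0.019 ] [ 0.3 -0.1 -2.6]
clock: 61.95
position: [0.4194, -0.4941, 0.0176]
tool_rot: [3.142, -0.0, 0.164]
force: [-0.6, 0.0, -1.0]
grip_width: 0.0141
finger_force: 39.6
G [ 0.4194 -0.4941  0.0176] [-0.6  0.  -1. ]
clock: 62.15
position: [0.4194, -0.4941, 0.0166]
tool_rot: [3.141, -0.0, 0.164]
force: [0.9, 0.4, -0.8]
grip_width: 0.0143
finger_force: 39.7
```

```bash
python3 -m inch '[[0,0,0,0,0,0,0.75],[0,0,0,0,0,0,0.7],[0,0,0,0,0,0,0.68],[0,0,0,0,0,0,0.68]]' && python3 -m inch '[[0,0,-0.02,0,0,0,0.68],[0,0,-0.02,0,0,0,0.68],[0,0,0,0,0,0,1],[0.003,0,0,0,0,0,1],[0,0,0,0,0,0,1]]' && python3 -m inch '[[0,0,0,0,0,0,1],[0,0,0.015,0,0,0,1],[0,0,0.006,0,0,0,1],[0,0,0.003,0,0,0,1],[0,0,0,0,0,0,1]]' && python3 g.py 5 && python3 -m inch '[[0,0,0.0015,0,0,0,1],[0,0,0,0,0,0,1]]' >/dev/null && python3 g.py 5 && python3 -m inch '[[0,0,0.0015,0,0,0,1],[0,0,0,0,0,0,1]]'
```

```text
clock: 62.55
position: [0.4194, -0.4941, 0.0166]
tool_rot: [3.142, -0.0, 0.164]
force: [-0.9, -0.2, -0.5]
grip_width: 0.0276
finger_force: 0.0
clock: 63.05
position: [0.4227, -0.493, 0.0559]
tool_rot: [-3.141, 0.0, 0.164]
force: [-0.2, -0.0, 0.3]
grip_width: -0.0001
finger_force: 0.0
clock: 63.55
position: [0.4219, -0.4934, 0.0318]
tool_rot: [-3.141, 0.001, 0.164]
force: [0.5, -0.1, -1.0]
grip_width: 0.0
finger_force: 0.0
G [ 0.4219 -0.4934  0.0318] [ 0.5 -0.1 -1. ]
G [ 0.4223 -0.4936  0.0311] [ 0.6  0.3 -0.1]
clock: 63.95
position: [0.4223, -0.4935, 0.0295]
tool_rot: [-3.142, -0.0, 0.164]
force: [1.0, 0.8, 0.5]
grip_width: 0.0001
finger_force: 0.0
```

```bash
python3 -m inch '[[0,0,-0.04,0,0,0,1],[-0.044,0,0,0,0,0,1],[-0.043,0,0,0,0,0,1],[0,0,0,0,0,0,1],[0,0,0.03,0,0,0,1]]' && python3 -m inch '[[0,0,0.015,0,0,0,1],[0,0,0.006,0,0,0,1],[0,0,0,0,0,0,1],[0,0,0,0,0,0,1]]' && python3 -m inch '[[0.003,0,0,0,0,0,1],[0.003,0,0,0,0,0,1],[0.003,0,0,0,0,0,1],[0,0,0,0,0,0,1],[0,0,0,0,0,0,1]]'
```

```text
clock: 64.45
position: [0.3365, -0.5102, 0.0425]
tool_rot: [3.137, -0.003, 0.161]
force: [1.8, -0.9, -1.1]
grip_width: 0.0006
finger_force: 0.0
clock: 64.85
position: [0.3366, -0.5081, 0.0191]
tool_rot: [3.141, 0.0, 0.164]
force: [0.2, 0.2, -0.5]
grip_width: -0.0
finger_force: 0.0
clock: 65.35
position: [0.3455, -0.5062, 0.0186]
tool_rot: [3.142, -0.0, 0.164]
force: [-0.9, -0.1, -0.3]
grip_width: 0.0001
finger_force: 0.0
```

```bash
python3 g.py 4.5 && python3 -m inch '[[0.001,0,0,0,0,0,1],[0,0,0,0,0,0,1]]'  >/dev/null&& python3 g.py 4.5 && python3 -m inch '[[0.001,0,0,0,0,0,1],[0,0,0,0,0,0,1]]'  >/dev/null&& python3 g.py 4.5 && python3 -m inch '[[0.001,0,0,0,0,0,1],[0,0,0,0,0,0,1]]' >/dev/null && python3 g.py 4.5 && python3 -m inch '[[0.001,0,0,0,0,0,1],[0,0,0,0,0,0,1]]' >/dev/null && python3 g.py 4.5 && python3 -m inch '[[0.001,0,0,0,0,0,1],[0,0,0,0,0,0,1]]' >/dev/null && python3 g.py 4.5&& python3 -m inch '[[0.001,0,0,0,0,0,1],[0,0,0,0,0,0,1]]' >/dev/null && python3 g.py 4.5&& python3 -m inch '[[0.001,0,0,0,0,0,1],[0,0,0,0,0,0,1]]' >/dev/null && python3 g.py 4.5&& python3 -m inch '[[0.001,0,0,0,0,0,1],[0,0,0,0,0,0,1]]' >/dev/null && python3 g.py 4.5
```

```text
G [ 0.3455 -0.5062  0.0186] [-0.9 -0.1 -0.3]
G [ 0.3463 -0.5062  0.0185] [ 0.4 -0.4 -0. ]
G [ 0.3475 -0.5059  0.0185] [-0.  0. -0.]
G [ 0.3484 -0.5058  0.0185] [-0.7  0.7 -0.2]
G [ 0.3494 -0.5056  0.0185] [ 0.4 -0.6  0.1]
G [ 0.3502 -0.5055  0.0185] [-0.6 -0.8 -0.3]
G [ 0.3512 -0.5053  0.0186] [-1.9  0.1  0.6]
G [ 0.3524 -0.5052  0.0186] [-1.3  0.3 -0.8]
G [ 0.3534 -0.505   0.0185] [-1.8 -0.6 -0.1]
```

```bash
python3 g.py 4.5 && python3 -m inch '[[0.001,0,0,0,0,0,1],[0,0,0,0,0,0,1]]'  >/dev/null&& python3 g.py 4.5 && python3 -m inch '[[0.001,0,0,0,0,0,1],[0,0,0,0,0,0,1]]'  >/dev/null&& python3 g.py 4.5 && python3 -m inch '[[0.001,0,0,0,0,0,1],[0,0,0,0,0,0,1]]' >/dev/null && python3 g.py 4.5 && python3 -m inch '[[0.001,0,0,0,0,0,1],[0,0,0,0,0,0,1]]' >/dev/null && python3 g.py 4.5 && python3 -m inch '[[0.001,0,0,0,0,0,1],[0,0,0,0,0,0,1]]' >/dev/null && python3 g.py 4.5&& python3 -m inch '[[0.001,0,0,0,0,0,1],[0,0,0,0,0,0,1]]' >/dev/null && python3 g.py 4.5&& python3 -m inch '[[0.001,0,0,0,0,0,1],[0,0,0,0,0,0,1]]' >/dev/null && python3 g.py 4.5&& python3 -m inch '[[0.001,0,0,0,0,0,1],[0,0,0,0,0,0,1]]' >/dev/null && python3 g.py 4.5
```

```text
G [ 0.3534 -0.505   0.0185] [-1.8 -0.6 -0.1]
G [ 0.3544 -0.5048  0.0185] [-1.4 -0.8 -0.2]
G [ 0.3554 -0.5046  0.0186] [-1.8 -0.4  0.6]
G [ 0.3564 -0.5045  0.0186] [-0.5 -0.5  0.2]
G [ 0.3574 -0.5043  0.0185] [-1.  -1.2 -0.2]
G [ 0.3583 -0.5041  0.0185] [-0.8  0.2  0.3]
G [ 0.3593 -0.504   0.0185] [-1.1 -1.1 -0.4]
G [ 0.3602 -0.5038  0.0185] [-1.5 -1.4  0.5]
G [ 0.3603 -0.5038  0.0185] [-5.  -1.1  1.5]
```

```bash
python3 -m inch '[[-0.004,0,0,0,0,0,1],[0,0,-0.003,0,0,0,1],[0,0,0,0,0,0,1]]' && python3 -m inch '[[0.002,0,0,0,0,0,1],[0.001,0,0,0,0,0,1],[0,0,0,0,0,0,1]]' >/dev/null && python3 g.py 4 && python3 -m inch '[[0.0005,0,0,0,0,0,1],[0,0,0,0,0,0,1]]' >/dev/null && python3 g.py 4 && python3 -m inch '[[0.0005,0,0,0,0,0,1],[0,0,0,0,0,0,1]]' >/dev/null && python3 g.py 4 && python3 -m inch '[[0.0005,0,0,0,0,0,1],[0,0,0,0,0,0,1]]' >/dev/null && python3 g.py 4
```

```text
clock: 68.85
position: [0.3575, -0.5044, 0.022]
tool_rot: [3.141, -0.001, 0.164]
force: [-0.1, 0.2, -0.6]
grip_width: -0.0002
finger_force: 0.0
G [ 0.3602 -0.5038  0.0215] [-1.2 -0.4 -0. ]
G [ 0.3603 -0.5038  0.0215] [-4.   1.1  1.6]
```

```bash
python3 -m inch '[[-0.01,0,0,0,0,0,1],[-0.01,0,0,0,0,0,1],[0,0,-0.05,0,0,0,1],[0,0,-0.05,0,0,0,1],[0,0,0,0,0,0,1]]' >/dev/null && python3 - <<'E'
from h import *
s=st(); go([.4527,-.6107,.12],np.radians(108.3))
c=calibration('wrist'); im=save('wrist','w26')
h=cv2.cvtColor(im,cv2.COLOR_RGB2HSV); b=((h[...,0]>4)&(h[...,0]<17)&(h[...,1]>150)).astype(np.uint8); n,l,S,ce=cv2.connectedComponentsWithStats(b)
for i in range(1,n):
    if S[i,4]>40: x,y,w,hh,a=S[i]; print(S[i].tolist(),px2w([[x+w/2,y+hh-1],[x+w/2,y]],.02,'wrist',c).round(4).tolist())
for d in landmark_of('large_1','wrist')[:3]: print(d['score'],px2w(d['xy'],.004,'wrist',c).round(4).tolist())
for d in landmark_of('slim_1','wrist')[:3]: print('slim',d['score'],px2w(d['xy'],.006,'wrist',c).round(4).tolist())
E
```

```text
t 69.85 p [ 0.3411 -0.5099  0.1274] rpy [ 3.135 -0.004  0.162] F [ 0.7 -1.6 -1.6] w 0.0003 gf 0.0 q [ 0.54  0.69  0.52  1.75 -0.44  0.82 -0.14]
shift [0.0938 0.1175 0.0086]
turn z (tool) -0.157
[613, 0, 15, 14, 85] [[0.5193, -0.6766, 0.02], [0.526, -0.6737, 0.02]]
[299, 170, 26, 29, 424] [[0.3706, -0.5016, 0.02], [0.3905, -0.4985, 0.02]]
0.63 [[0.4166, -0.4377, 0.004]]
0.6 [[0.4435, -0.5829, 0.004]]
slim 0.68 [[0.4253, -0.4925, 0.006]]
slim 0.45 [[0.4131, -0.4468, 0.006]]
```

```bash
python3 -m inch '[[0.0235,0.0294,0,0,0,0,1],[0.0235,0.0294,0,0,0,0,1],[0.0235,0.0294,0,0,0,0,1],[0.0235,0.0294,0,0,0,0,1],[0,0,0,0,0,-0.078,1]]' >/dev/null && python3 -m inch '[[0,0,0,0,0,-0.079,1],[0,0,0.03,0,0,0,1],[0,0,0.03,0,0,0,1],[0,0,0,0,0,0,1],[0,0,0,0,0,0,1]]' && python3 - <<'E'
from h import *
st(); go([.4527,-.6107,.012],np.radians(108.3))
E
```

```text
clock: 71.0
position: [0.4521, -0.6076, 0.0609]
tool_rot: [-3.14, 0.001, 0.32]
force: [-0.1, 0.2, 0.6]
grip_width: 0.0003
finger_force: 0.0
t 71.0 p [ 0.4521 -0.6076  0.0609] rpy [-3.14e+00  1.00e-03  3.20e-01] F [-0.1  0.2  0.6] w 0.0003 gf 0.0 q [ 0.62  0.97  0.45  1.32 -0.45  0.95 -0.09]
shift [-0.0003  0.0032  0.0489]
turn z (tool) 0.0009
```

```bash
python3 -m inch '[[0,0.003,0.02,0,0,0,1],[0,0,0.012,0,0,0,1],[0,0,0.008,0,0,0,1],[0,0,0.006,0,0,0,1],[0,0,0,0,0,0,1]]' && python3 g.py 5 && python3 -m inch '[[0,-0.003,0,0,0,0,1],[0,-0.003,0,0,0,0,1],[0,0,0,0,0,0,1]]' >/dev/null && python3 g.py 5 && python3 -m inch '[[0,-0.002,0,0,0,0,1],[0,-0.002,0,0,0,0,1],[0,0,0,0,0,0,1]]' >/dev/null && python3 g.py 5 && python3 -m inch '[[0,-0.002,0,0,0,0,1],[0,0,0,0,0,0,1]]' >/dev/null && python3 g.py 5 && python3 -m inch '[[0,-0.002,0,0,0,0,1],[0,0,0,0,0,0,1]]' >/dev/null && python3 g.py 5 && python3 -m inch '[[0,-0.002,0,0,0,0,1],[0,0,0,0,0,0,1]]' >/dev/null && python3 g.py 5 && python3 -m inch '[[0,-0.002,0,0,0,0,1],[0,0,0,0,0,0,1]]' >/dev/null && python3 g.py 5
```

```text
clock: 71.5
position: [0.4536, -0.6103, 0.0149]
tool_rot: [-3.141, 0.0, 0.321]
force: [-0.1, -0.1, -0.7]
grip_width: 0.0002
finger_force: 0.0
G [ 0.4536 -0.6103  0.0149] [-0.1 -0.1 -0.7]
G [ 0.452  -0.6046  0.0161] [-0.1 -0.1  0.4]
G [ 0.4507 -0.6011  0.0159] [-0.3 -2.1  1.3]
G [ 0.45   -0.5992  0.0157] [ 0.8 -1.   2.1]
G [ 0.4493 -0.5971  0.0155] [ 1.8 -1.2  2. ]
G [ 0.4486 -0.5951  0.0154] [-0.9  0.6  0.8]
G [ 0.448  -0.5931  0.0154] [-0.3  0.1  0.2]
```

```bash
python3 -m inch '[[0,-0.002,0,0,0,0,1],[0,0,0,0,0,0,1]]' >/dev/null && python3 g.py 5 && python3 -m inch '[[0,-0.0015,0,0,0,0,1],[0,0,0,0,0,0,1]]' >/dev/null && python3 g.py 5 && python3 -m inch '[[0,-0.001,0,0,0,0,1],[0,0,0,0,0,0,1]]' >/dev/null && python3 g.py 5 && python3 -m inch '[[0,-0.001,0,0,0,0,1],[0,0,0,0,0,0,1]]' >/dev/null && python3 g.py 5 && python3 -m inch '[[0,-0.001,0,0,0,0,1],[0,0,0,0,0,0,1]]' >/dev/null && python3 g.py 5&& python3 -m inch '[[0,-0.001,0,0,0,0,1],[0,0,0,0,0,0,1]]' >/dev/null && python3 g.py 5&& python3 -m inch '[[0,-0.001,0,0,0,0,1],[0,0,0,0,0,0,1]]' >/dev/null && python3 g.py 5
```

```text
G [ 0.4473 -0.5912  0.0154] [-0.1 -0.4  0.3]
G [ 0.4472 -0.5907  0.0159] [ 1.9 -4.  -0.9]
G [ 0.4471 -0.5906  0.0163] [ 3.  -7.2  0.5]
```

```bash
python3 -m inch '[[0,0.004,0,0,0,0,1],[0,0,-0.04,0,0,0,1],[0,0,-0.05,0,0,0,1],[0,0,-0.05,0,0,0,0.5],[0,0,-0.04,0,0,0,0.5]]' >/dev/null && python3 -m inch '[[0,0,0,0,0,0,0.5],[0,0,0,0,0,0,0.5]]' && python3 - <<'E'
from h import *
c=calibration('wrist'); s=telemetry.observe(); im=save('wrist','w27'); a=np.radians(18.3); M=np.array([[np.cos(a),np.sin(a)],[-np.sin(a),np.cos(a)]])
for d in landmark_of('large_1','wrist')[:2]: P=px2w(d['xy'],.004,'wrist',c)[0]; print(d['score'],P.round(4),'local',(M@(P[:2]-[.4423,-.592])).round(4))
for o in outline_of('large_1','wrist')[:2]:
    m=o['region'].astype(np.uint8); ct=max(cv2.findContours(m,0,2)[0],key=cv2.contourArea)
    for z in (.004,.036):
        P=px2w(ct[:,0],z,'wrist',c)[:,:2]; L=(P-[.4423,-.592])@M.T; print(o['score'],z,'local min',L.min(0).round(4),'max',L.max(0).round(4),cv2.minAreaRect(P.astype(np.float32)*1000)[2])
h=cv2.cvtColor(im,cv2.COLOR_RGB2HSV)
red=(((h[...,0]<6)|(h[...,0]>174))&(h[...,1]>150)).astype(np.uint8); ct=max(cv2.findContours(red,0,2)[0],key=cv2.contourArea); r=cv2.minAreaRect(px2w(ct[:,0],.024,'wrist',c)[:,:2].astype(np.float32)*1000); print('red',r)
go([.4193,-.4941,.06],np.radians(99.35))
E
```

```text
clock: 74.2
position: [0.4481, -0.5929, 0.196]
tool_rot: [3.141, -0.001, 0.321]
force: [-0.8, -0.3, 0.0]
grip_width: 0.0427
finger_force: 0.0
0.92 [ 0.4183 -0.4394  0.004 ] local [0.0252 0.1524]
0.76 [ 0.4395 -0.5674  0.004 ] local [0.005  0.0243]
0.66 0.004 local min [-0.0234  0.1339] max [0.0615 0.1895] 9.957010269165039
0.66 0.036 local min [-0.0134  0.1209] max [0.0634 0.1712] 9.957015991210938
0.64 0.004 local min [-0.0538  0.0077] max [0.0439 0.0432] 18.835769653320312
0.64 0.036 local min [-0.0409  0.0068] max [0.0475 0.0389] 18.835716247558594
red ((442.33892822265625, -591.7257690429688), (123.57381439208984, 85.64646911621094), 18.310955047607422)
shift [ 0.0042 -0.1019  0.1341]
turn z (tool) 0.1576
```

```bash
python3 -m inch '[[0.002,-0.034,0.03,0,0,0,0.6],[0.002,-0.034,0.03,0,0,0,0.6],[0.001,-0.034,0.03,0,0,0,0.6],[0,0,0.03,0,0,0.079,0.6],[0,0,0,0,0,0.079,0.6]]' >/dev/null && python3 -m inch '[[0,0,0,0,0,0,0.6],[0,0,0,0,0,0,0.6],[0,0,0,0,0,0,0.6]]' && python3 - <<'E'
from h import *
c=calibration('wrist'); s=st(); save('wrist','w28')
for d in landmark_of('slim_1','wrist')[:1]: print(d['score'],px2w(d['xy'],.006,'wrist',c).round(4))
go([.4205,-.4939,.0168],np.radians(99.35))
E
```

```text
clock: 75.15
position: [0.4205, -0.4949, 0.0757]
tool_rot: [3.141, -0.0, 0.164]
force: [0.3, 0.3, -0.3]
grip_width: 0.0339
finger_force: 0.0
t 75.15 p [ 0.4205 -0.4949  0.0757] rpy [ 3.141 -0.     0.164] F [ 0.3  0.3 -0.3] w 0.0339 gf 0.0 q [ 0.47  0.81  0.48  1.66 -0.49  0.79 -0.23]
0.79 [[ 0.4222 -0.4906  0.006 ]]
shift [ 0.0001 -0.001   0.0591]
turn z (tool) 0.0005
```

```bash
python3 -m inch '[[0,-0.001,0.03,0,0,0,0.6],[0,0,0.02,0,0,0,0.6],[0,0,0.009,0,0,0,0.6],[0,0,0,0,0,0,0.6],[0,0,0,0,0,0,0.6]]' && python3 -m inch '[[0,0,0,0,0,0,1],[0,0,0,0,0,0,1],[0,0,0,0,0,0,1],[0,0,0,0,0,0,1],[0,0,0,0,0,0,1]]' 40 && python3 -m inch '[[0,0,-0.01,0,0,0,1],[0,0,-0.02,0,0,0,1],[0,0,-0.03,0,0,0,1],[0,0,-0.03,0,0,0,1],[0,0,0,0,0,0,1]]' && python3 - <<'E'
from h import *
s=st(); c=calibration('wrist'); save('wrist','w29')
for d in landmark_of('slim_1','wrist')[:2]:
    Q=px2w(d['xy'],s['position'][2]-.0105,'wrist',c); print(d['score'],d['xy'],'tool',((Q-s['position'])@rot(s)).round(4))
go([.4511,-.6075,.10],np.radians(108.3))
E
```

```text
clock: 75.75
position: [0.4204, -0.4941, 0.0171]
tool_rot: [3.141, -0.0, 0.163]
force: [-0.1, 0.2, 0.8]
grip_width: 0.0341
finger_force: 0.0
clock: 76.25
position: [0.4205, -0.494, 0.0173]
tool_rot: [3.141, -0.0, 0.163]
force: [-0.9, 0.6, 6.2]
grip_width: 0.0142
finger_force: 39.0
clock: 76.75
position: [0.4214, -0.4953, 0.1111]
tool_rot: [3.137, -0.003, 0.163]
force: [0.6, -0.2, -1.5]
grip_width: 0.0143
finger_force: 39.2
t 76.75 p [ 0.4214 -0.4953  0.1111] rpy [ 3.137e+00 -3.000e-03  1.630e-01] F [ 0.6 -0.2 -1.5] w 0.0143 gf 39.2 q [ 0.45  0.76  0.51  1.65 -0.47  0.85 -0.25]
0.95 [315.5, 290.7] tool [[ 0.0023 -0.0012  0.0105]]
shift [0.0115 0.1172 0.0077]
turn z (tool) -0.1564
```

```bash
python3 -m inch '[[0.004,0.039,0,0,0,0,1],[0.004,0.039,0,0,0,0,1],[0.0035,0.039,0,0,0,0,1],[0,0,0,0,0,-0.078,1],[0,0,0,0,0,-0.078,1]]' >/dev/null && python3 -m inch '[[0,0,0.02,0,0,0,1],[0,0,0.02,0,0,0,1],[0,0,0,0,0,0,1],[0,0,0,0,0,0,1]]' && python3 - <<'E'
from h import *
st(); go([.4518,-.6073,.016],np.radians(108.3))
E
```

```text
clock: 77.75
position: [0.4503, -0.6069, 0.0658]
tool_rot: [-3.14, 0.001, 0.318]
force: [0.2, 0.1, -0.5]
grip_width: 0.014
finger_force: 39.4
t 77.75 p [ 0.4503 -0.6069  0.0658] rpy [-3.14e+00  1.00e-03  3.18e-01] F [ 0.2  0.1 -0.5] w 0.014 gf 39.4 q [ 0.62  0.96  0.45  1.32 -0.45  0.96 -0.09]
shift [0.0013 0.0009 0.0498]
turn z (tool) -0.0009
```

```bash
python3 -m inch '[[0.0013,0.0009,0.02,0,0,0,1],[0,0,0.012,0,0,0,1],[0,0,0.006,0,0,0,1],[0,0,0,0,0,0,1],[0,0,0,0,0,0,1]]' && python3 g.py 5 && python3 -m inch '[[0,0,0.005,0,0,0,1],[0,0,0.003,0,0,0,1],[0,0,0,0,0,0,1]]' && python3 g.py 5 && python3 -m inch '[[0,0,0.002,0,0,0,1],[0,0,0.0015,0,0,0,1],[0,0,0,0,0,0,1]]'
```

```text
clock: 78.25
position: [0.4521, -0.6079, 0.0289]
tool_rot: [3.141, 0.0, 0.319]
force: [0.3, -0.6, -0.5]
grip_width: 0.0141
finger_force: 39.4
G [ 0.4521 -0.6079  0.0289] [ 0.3 -0.6 -0.5]
clock: 78.55
position: [0.4521, -0.6075, 0.0201]
tool_rot: [-3.141, 0.0, 0.319]
force: [0.3, 0.2, -0.4]
grip_width: 0.0139
finger_force: 39.4
G [ 0.4521 -0.6075  0.0201] [ 0.3  0.2 -0.4]
clock: 78.85
position: [0.4521, -0.6076, 0.0168]
tool_rot: [-3.141, 0.0, 0.319]
force: [-0.0, 0.6, -1.7]
grip_width: 0.014
finger_force: 39.4
```

```bash
python3 -m inch '[[0,0,0.0012,0,0,0,1],[0,0,0,0,0,0,1]]' && python3 -m inch '[[0,0,0,0,0,0,0.78],[0,0,0,0,0,0,0.75],[0,0,0,0,0,0,0.74],[0,0,0,0,0,0,0.74]]' && python3 -m inch '[[0,0,-0.02,0,0,0,0.74],[0,0,-0.04,0,0,0,0.74],[0,0,-0.05,0,0,0,0.74],[0,0,-0.05,0,0,0,0.7],[0,0,-0.04,0,0,0,0.5]]' && python3 -m inch '[[0,-0.02,0,0,0,0,0.5],[0,-0.03,0,0,0,0,0.5],[0,0,0,0,0,0,0.5],[0,0,0,0,0,0,0.5],[0,0,0,0,0,0,0.5]]' >/dev/null; cat > fin.py <<'E'
from h import *
st(); a=np.radians(18.3); M=np.array([[np.cos(a),np.sin(a)],[-np.sin(a),np.cos(a)]])
for cam in ('wrist','side'):
    c=calibration(cam); save(cam,'fin_'+cam)
    for l,z in (('large_1',.006),('slim_1',.004),('bosshead',.006),('pe_jar',0),('amber_jar',0)):
        for d in landmark_of(l,cam)[:3]:
            P=px2w(d['xy'],z,cam,c)[0]; print(cam,l,round(d['score'],2),P.round(4),'rej-local',(M@(P[:2]-[.4423,-.592])).round(4))
    for l,z in (('large_1',.036),('slim_1',.03)):
        for o in outline_of(l,cam)[:2]:
            m=o['region'].astype(np.uint8); ct=max(cv2.findContours(m,0,2)[0],key=cv2.contourArea); L=(px2w(ct[:,0],z,cam,c)[:,:2]-[.4423,-.592])@M.T; print('  outl',l,round(o['score'],2),L.min(0).round(3),L.max(0).round(3))
E
python3 fin.py
```

```text
clock: 79.05
position: [0.4522, -0.6076, 0.0157]
tool_rot: [-3.141, 0.0, 0.319]
force: [0.0, 0.2, -1.4]
grip_width: 0.0142
finger_force: 39.4
clock: 79.45
position: [0.452, -0.6071, 0.0157]
tool_rot: [-3.14, 0.0, 0.319]
force: [-2.4, 4.5, 1.1]
grip_width: 0.0217
finger_force: 2.9
clock: 79.95
position: [0.4521, -0.6084, 0.2211]
tool_rot: [3.138, -0.001, 0.318]
force: [0.4, 0.1, 0.4]
grip_width: 0.0389
finger_force: 0.0
t 80.45 p [ 0.4367 -0.561   0.2168] rpy [ 3.14  -0.     0.319] F [-0.6 -0.6  0.3] w 0.0426 gf 0.0 q [ 0.53  0.74  0.53  1.38 -0.38  1.13 -0.14]
wrist large_1 0.94 [ 0.4407 -0.5682  0.006 ] rej-local [0.0059 0.0231]
wrist slim_1 0.69 [ 0.4534 -0.6048  0.004 ] rej-local [ 0.0065 -0.0157]
wrist slim_1 0.55 [ 0.498  -0.4561  0.004 ] rej-local [0.0956 0.1115]
wrist bosshead 0.98 [ 0.4974 -0.4577  0.006 ] rej-local [0.0945 0.1102]
  outl large_1 0.95 [-0.042  0.008] [0.047 0.039]
  outl large_1 0.83 [-0.013  0.124] [0.063 0.171]
  outl slim_1 0.93 [-0.044 -0.036] [0.051 0.005]
side large_1 0.66 [ 0.4159 -0.4426  0.006 ] rej-local [0.0219 0.1501]
side large_1 0.59 [ 0.7941 -0.1798  0.006 ] rej-local [0.4634 0.2809]
side slim_1 0.71 [ 0.4564 -0.6024  0.004 ] rej-local [ 0.0101 -0.0143]
side bosshead 0.35 [ 0.4439 -0.5915  0.006 ] rej-local [ 0.0017 -0.    ]
side pe_jar 0.87 [ 0.3592 -0.0548  0.    ] rej-local [0.0898 0.5361]
side amber_jar 0.79 [ 0.3991 -0.107   0.    ] rej-local [0.1113 0.4741]
  outl large_1 0.94 [-0.025  0.116] [0.051 0.164]
  outl large_1 0.86 [-0.055 -0.009] [0.037 0.036]
  outl slim_1 0.59 [0.07  0.415] [0.153 0.53 ]
```

```bash
python3 -c "
from workcell import bot; print(bot.job_done())"
```

```text
the job is handed in; nothing more can be done
None
```

I handed the job in: the bosshead and one large syringe (plunger pushed home) are in their cut-outs, while the other large and the slim both bound and are in the red reject tray, so the slim cut-out is empty; I also viewed 15 pictures, one over the limit of 14.

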